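Put dried sample frames back into the film photometer

TASK

Two or three sample frames have been washed and hang by their windows on the rod of the drying stand. Slide each one off the rod's free end and press it fully home in the photometer's turntable pocket of its own colour, turning the turntable by its knob to bring that pocket out to the open front. When all the frames are in, set the amber light shield squarely over the open front, its open side towards the measuring head and its foot down inside the raised lips, and leave the bottles and the timer undisturbed.

Things in the scene. Friction and masses are not known exactly. Their poses are not given: they have to be found in the camera images.
- stand: Drying stand, fixed: dark base 190 x 74 x 10 mm, 16 mm post, level steel rod of 12 mm, axis 130 mm above the bench. Origin on the bench under the post. The rod runs along the stand's -x axis: clamp boss (24 mm) to 22 mm from the post's axis, free end at 185 mm, with an end collar of 16 mm diameter, 4 mm long. Frames hang on it 40 mm or more apart, the window's upper edge on the rod, their x axis along it.
- rod_tip (a point): Middle of the rod's free end face; axes of the stand (the rod runs from here along +x to the post). A frame lifted 7 mm has its window centred on the rod and clears the end collar by 5 mm all round. Fingers on a frame's 12 mm faces have the rod right below them: keep them above 56 mm on the frame.
- changer: Film photometer, fixed: white plinth 184 x 182 mm, top at 20 mm, turntable in its middle, white measuring head over the back (a tunnel; roof 120 to 128 mm above the bench, front edge 30 mm behind the axis). Lips along the plinth's front and sides stand 6 mm above its top, inner faces 86.5 mm (front) and 87.5 mm (sides) from the axis. Origin on the bench under the turntable's axis; -x points out of the open front, +x to the head.
- carousel (a joint): Turntable angle, rad, positive anticlockwise from above, stops at +-7; stays where left (friction 0.12 N m). Grey turntable 157 mm across, deck 44 mm above the bench, four pockets 60 mm from the axis, 90 degrees apart. At 0 the red pocket is at the open front (-x of the photometer), yellow at +y, blue at +x in the head, white (stays empty) at -y. Seated frames turn freely through the tunnel.
- knob (a point): Centre of the turntable's black bar knob, 138 mm above the bench on the axis. The bar is 34 mm long along this point's x axis, 12 mm thick along its y axis and 24 mm tall (126 to 150 mm), on a shaft of 16 mm; it turns with the turntable. Seated frames stand 54 to 66 mm from the axis, up to 116 mm above the bench. The head's roof is 30 mm behind the axis: keep fingers above 130 mm.
- pocket_red (a point): Where the red frame's origin comes when fully home (pocket centre, 18 mm below the deck); axes of the turntable. Each pocket is a slot 14.5 mm wide (radial) and 39 mm long (tangential), 20 mm deep, with a coloured strip at its outer edge. The frame's x axis lies along the radius. A sprung keeper in the inner wall grips the plug: push down with 5 to 15 N until the shoulders meet the deck.
- pocket_yellow (a point): The same for the yellow frame and the yellow pocket.
- pocket_blue (a point): The same for the blue frame and the blue pocket.
- frame_red: Sample frame, loose, 70 g, aluminium with red tab, 12 mm thick. Origin at the middle of its underside; z up to the tab, x along the thickness, y along the width; a half turn about z is the same. From below: plug 36 mm wide with rounded foot, 0 to 18 mm; frame 46 mm wide, 18 to 64 mm (5 mm shoulders beside the plug); window 26 x 26 mm, 28 to 54 mm; tab 24 mm wide, 64 to 90 mm.
- frame_yellow: The same with a yellow tab.
- frame_blue: The same with a blue tab.
- shield: Light shield, loose, 350 g: clear amber cover 108 mm (x) x 167 mm (y) x 141 mm tall with 3 mm walls at front (-x) and sides and a roof, open at its back (+x) and below, dark steel strip round its foot, standing open side down on the bench. Origin at the middle of its underside; z up. Its inner height of 138 mm clears the seated frames and the knob.
- shield_grip (a point): Centre of the shield's black grip rib on the roof: 12 mm thick (x), 60 mm long (y), 34 mm tall (141 to 175 mm above the shield's underside), 6 mm in front of its middle; the shield's axes.
- shield_front (a point): Foot of the shield's front wall, 52.5 mm in front of its origin; the shield's axes.
- shield_seat (a point): Where the shield's origin belongs: on the plinth's top (20 mm), 29.5 mm in front of the turntable's axis; axes of the photometer, which the shield's axes must match. There is 4 mm between the shield and the lips at each side, 3 mm at the front, 5.5 mm to the head behind.
- buffer_bottle: White plastic bottle with green cap, 52 mm across, 110 mm tall, loose; a bystander. Origin at its foot.
- amber_bottle: Brown glass bottle with black cap, 48 mm across, 100 mm tall, loose; a bystander. Origin at its foot.
- bench_timer: White bench timer, 24 x 62 x 66 mm, standing, loose; a bystander. Origin at its foot.
Things that resemble listed ones, but are neither listed nor needed, are in the scene too. What is shaped like the frame_yellow but green or pink is not meant.

How it is judged:
On the way:
1. every frame on the stand is fully home in the pocket of its own colour (horizontal distance between frame_red and pocket_red below 0.004 m and z of frame_red in the frame of pocket_red between -0.003 and 0.002 m and angle between each of frame_red, frame_yellow, frame_blue's own z axis and vertical below 0.07 rad and linear speed of each of frame_red, frame_yellow, frame_blue below 0.02 m/s and horizontal distance between frame_yellow and pocket_yellow below 0.004 m and z of frame_yellow in the frame of pocket_yellow between -0.003 and 0.002 m and horizontal distance between frame_blue and pocket_blue below 0.004 m and z of frame_blue in the frame of pocket_blue between -0.003 and 0.002 m), for 0.2 s.
At the end, for the whole second after the job is handed in: Every frame in its colour's pocket, within 4 mm of centre, shoulders within 2 mm of the deck, upright within 4 degrees; shield on the plinth within 7 mm of its place and 3 mm of height, upright within 3 degrees, open side to the head; all at rest (all of step 1 and x of shield in the frame of shield_seat between -0.007 and 0.007 m and y of shield in the frame of shield_seat between -0.007 and 0.007 m and z of shield in the frame of shield_seat between -0.003 and 0.003 m and x of shield_front in the frame of shield_seat below -0.04 m and angle between shield's own z axis and vertical below 0.05 rad and linear speed of shield below 0.02 m/s and velocity of joint carousel between -0.05 and 0.05 rad/s); the robot touches nothing.
It fails at once if a bystander (bottle or timer) is moved 30 mm or tipped (distance of any of buffer_bottle, amber_bottle, bench_timer from where it was at the start of the episode above 0.03 m or angle between any of buffer_bottle, amber_bottle, bench_timer's own z axis and vertical above 0.4 rad).
Of frame_red, frame_yellow, frame_blue only 2 to 3 are there at a start; the rules pass over those that are not, and their reading is None.
At some moment in a run one of shield may be knocked a few centimetres aside while the robot is not near it.
Once in a run the grip may slacken for a moment while it holds something.
It also fails if it takes over 210 s, if anything falls off the work surface, if the arm or the gripper's body presses on something with over 40 N, if the wrist force passes 120 N, or if a joint passes its speed limit or range.

ROBOT

A 7-joint arm with a two-finger parallel gripper is mounted at the origin on a cart in front of the work surface, level with it; the furniture and walls round the work are solid. World frame = base frame: x ahead of the robot, y to its left, z up, the work surface at z = 0. Lengths are in m, angles in rad, forces in N, time in s.
With the tool pointing down it reaches from about 0.425 to 0.925 m from the base axis. Payload 6.8 kg.
Tool frame: the origin (TCP) lies midway between the tips of the shut fingers; the grasp point (between the pads) lies 19 mm behind it; z points along the fingers, y is the line along which they close (so a half turn about z gives the same grasp; the last joint's range is limited). The gripper opens to 85 mm and grips with 20 to 120 N. Pads are 22 mm wide; open, the fingers measure 114 mm over their backs; the gripper's body (76 mm by 85 mm) begins 54 mm behind the grasp point. The pads swing forward as they close: fully open they stand 13 mm farther back than shut.
Start: joints at [-1.243, 0.477, 0.022, 1.555, -0.011, 1.109, -0.083], TCP at [0.285, 0.612, 0.231] pointing down, gripper open.
Joint ranges: [-2.96, 2.96], [-0.34, 2.1], [-1.41, 1.46], [0.24, 2.44], [-1.37, 4.51], [0.17, 1.92], [-2.96, 2.96]. Speed limits (rad/s): [2.39, 2.39, 3.14, 3.14, 3.14, 3.14, 3.14].

INTERFACE

Orientations are given as a unit quaternion [w, x, y, z].
In Python, from station import * gives the robot as it stands.
- The arm moves only by the shell command python3 -m creep 'ROWS' [FORCE]. ROWS is JSON, a list of rows, each a list of 7 numbers: the gripper command: -1 is shut, 1 is fully open, values between are in proportion, then the shift along the world's x, y, z in mm, then the turn, a rotation vector about the world's x, y, z in rad. A call has 1 to 5 rows; each row shifts and turns the commanded pose from where the row before left it; what a row does not reach is not made up. A row lasts 1/8 s, in which the tool goes at most 62.5 mm and 10.7 degrees, less where a joint would pass 70% of its speed; a pose out of reach is approached as far as the arm can. A call is refused whole if a number of a shift passes 62.5 or a number of a turn 0.188, either way. A call with a gripper value outside its range is refused whole. The fingers move at their own pace and stop on an object; FORCE is the grip in N (left out, the last holds). Time passes only in rows, so rows that do not move let the fingers close. It gives the time, the measured TCP pose, the force, the opening and the grip force at its end, in the units of the state.
- get_obs(): the state, without advancing time (a new reading comes with each control period).
- read_camera(name): name is "scene" or "top" or "wrist"; returns (picture, depth): 420x560x3 uint8, red, green, blue; 420x560 float32, m along the optical axis (not along the pixel's ray), 0 where there is no reading.
- camera_params(name): a dict with "intrinsics" (3x3 intrinsics, pixels), "cam_to_world" (4x4, takes a point from camera to world coordinates); the wrist camera has in their place "mount" (4x4, takes a point from camera to tool coordinates, whose origin is the TCP and whose axes are the flange's). Camera axes: x right, y up, looking along -z (the intrinsics and any distortion apply to the point x, -y, -z); pixel columns grow to the right and rows downward; lengths in m; the calibration is good to about 2 mm. A picture is of the moment at which its call begins: read the wrist's pose just before it. camera_params takes no time and is no camera call.
- hand_in(): hands the job in; it is judged then, once.
The state is a dict: "t": time; "q": joint angles; "joint_vel": joint speeds; "joint_torque": joint torques, N m; "eef_pos": TCP position; "tool_rot": TCP orientation; "contact_force": force on the tool from outside, world axes, zero at the start; "torque": the same for the moment, N m; "gripper_width": opening from 0.0 (shut) to 1.0 (fully open); "grasp_force": force on a finger pad.
Only numpy, scipy, OpenCV 4.12 (cv2) and the standard library are available. Lean on these libraries where they do the work, as an engineer would, in place of code of your own. Each camera call takes 0.05 s, during which the arm holds its last target. There are 200 camera calls.

## Working session

There is one attempt and no reset: what is moved stays moved. The work goes in short steps, Python scripts to look and compute and a shell command to move; the robot and the scene stay as the last step left them, time stands still between calls to the robot, and variables do not carry over. Pictures are saved under pics/ and viewed, at most 14 in all, crops included, and the job is handed in when it is done.

```bash
ls; mkdir -p pics; cat > h.py <<'E'
from station import *
import numpy as np, cv2
from scipy.spatial.transform import Rotation as R
def cam(name):
    o=get_obs(); im,d=read_camera(name); p=camera_params(name)
    K=np.array(p["intrinsics"])
    if "cam_to_world" in p: T=np.array(p["cam_to_world"])
    else:
        q=o["tool_rot"]; W=np.eye(4); W[:3,:3]=R.from_quat([q[1],q[2],q[3],q[0]]).as_matrix(); W[:3,3]=o["eef_pos"]
        T=W@np.array(p["mount"])
    return im,d,K,T
def cloud(d,K,T):
    v,u=np.mgrid[:d.shape[0],:d.shape[1]]
    P=np.stack([(u-K[0,2])/K[0,0]*d,-(v-K[1,2])/K[1,1]*d,-d],-1)
    return P@T[:3,:3].T+T[:3,3]
def save(im,n,box=None,s=1):
    if box: im=im[box[1]:box[3],box[0]:box[2]]
    im=cv2.resize(im,None,fx=s,fy=s,interpolation=cv2.INTER_CUBIC)
    cv2.imwrite("pics/"+n+".png",im[:,:,::-1])
def yaw():
    q=get_obs()["tool_rot"]; m=R.from_quat([q[1],q[2],q[3],q[0]]).as_matrix(); return m
E
python3 - <<'E'
from h import *
o=get_obs(); print(o)
for n in("scene","top"):
    im,d,K,T=cam(n); save(im,n+"0"); np.savez(n+"0.npz",im=im,d=d,K=K,T=T); print(n,K.round(1).tolist(),T.round(3).tolist(),[k for k in camera_params(n)])
print(camera_params("wrist"))
E
```

```text
pics
{'t': 0.0, 'q': array([-1.24309113,  0.47781423,  0.02233443,  1.55646935, -0.01149613,
        1.10926517, -0.08311449]), 'joint_vel': array([-0.00015139, -0.001525  , -0.00059945,  0.0016173 ,  0.00054701,
       -0.00035136,  0.0006723 ]), 'joint_torque': array([ 1.38913429e-04, -5.96446502e+01,  1.60784382e+00, -2.81194371e+01,
        1.24342006e-02,  9.24818247e-03, -5.29479180e-06]), 'eef_pos': array([0.2847066 , 0.61136589, 0.23030857]), 'tool_rot': array([-1.29903931e-04,  2.16175681e-01,  9.76354054e-01, -9.04697668e-04]), 'contact_force': array([ 0.95731881, -0.98101152,  0.22357453]), 'torque': array([-0.00843365, -0.00185246, -0.01256182]), 'grasp_force': 0.0, 'gripper_width': 0.9979927643922635}
scene [[484.3, 0.0, 279.2], [0.0, 484.3, 209.0], [0.0, 0.0, 1.0]] [[0.75, 0.282, -0.599, -0.188], [-0.662, 0.316, -0.68, -0.686], [-0.003, 0.906, 0.423, 0.631], [0.0, 0.0, 0.0, 1.0]] ['intrinsics', 'cam_to_world']
top [[430.6, 0.0, 275.0], [0.0, 430.6, 207.7], [0.0, 0.0, 1.0]] [[0.02, 0.983, -0.184, 0.302], [-1.0, 0.022, 0.013, 0.142], [0.017, 0.184, 0.983, 1.358], [0.0, 0.0, 0.0, 1.0]] ['intrinsics', 'cam_to_world']
{'intrinsics': array([[307.24927789,   0.        , 277.94485296],
       [  0.        , 307.24927789, 209.55503281],
       [  0.        ,   0.        ,   1.        ]]), 'mount': array([[ 1.56380343e-03,  9.47712122e-01,  3.19122686e-01,
         8.14308029e-02],
       [ 9.99998613e-01, -1.66487420e-03,  4.39335747e-05,
        -7.13146801e-05],
       [ 5.72935508e-04,  3.19122174e-01, -9.47713411e-01,
        -1.42300870e-01],
       [ 0.00000000e+00,  0.00000000e+00,  0.00000000e+00,
         1.00000000e+00]])}
```

View pics/top0.png

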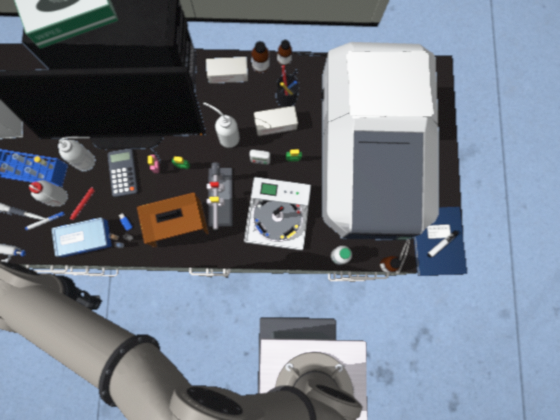

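View pics/scene0.png

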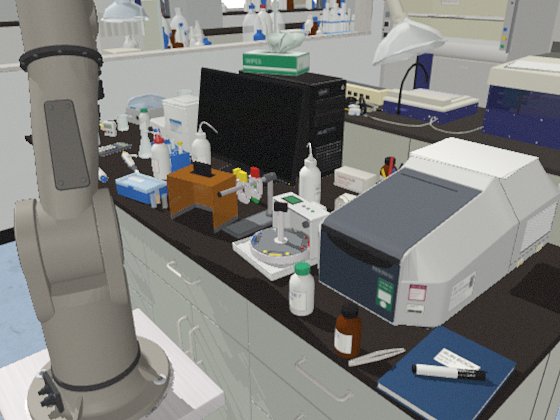

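The top view shows the photometer near (278,213), its head away from the robot, the stand near (220,195) with red and yellow tabs at about (214,185) and (213,170), and the shield at (172,218). The green and pink items at (294,155), (180,162) and (155,160) look like decoys. I'll enlarge this area.

```bash
python3 - <<'E'
from h import *
a=np.load("top0.npz"); b=np.load("scene0.npz")
A=cv2.resize(a["im"][145:265,120:320],None,fx=4,fy=4,interpolation=cv2.INTER_CUBIC)
save(A,"tc")
B=cv2.resize(b["im"][150:285,155:345],None,fx=4,fy=4,interpolation=cv2.INTER_CUBIC); save(B,"sc")
E
```

```text
(no output)
```

View pics/tc.png

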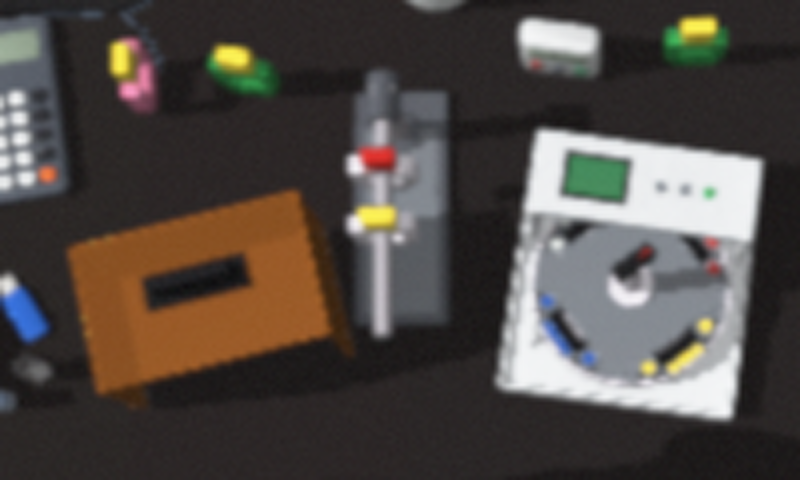

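View pics/sc.png

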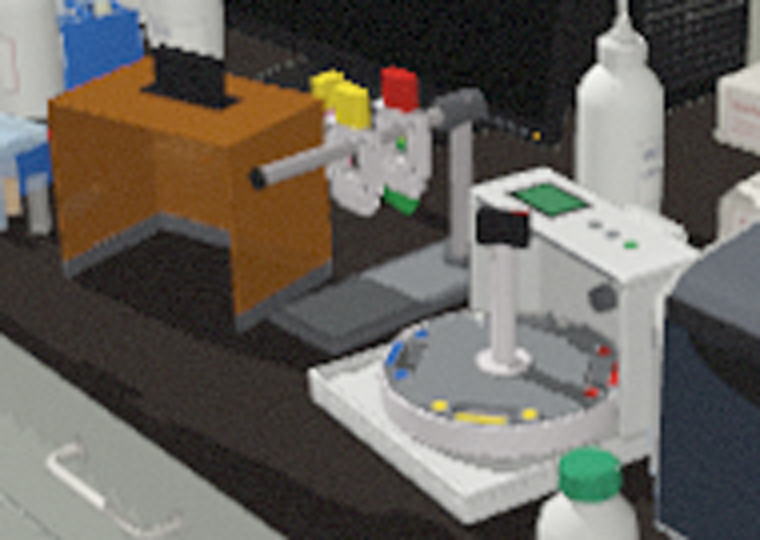

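Two frames hang on the rod: red nearest the post at crop (378,158), full-image (214,185), and yellow at (378,216), full-image (214,199). The objects at (233,57), (125,60) and (698,27) have green or pink bodies and don't hang on the rod, so they are decoys. The yellow pocket is front-right, blue front-left and red back-right. The shield's rib sits up-image (+x) of its middle and its open side faces the robot, so it needs about a half turn.

```bash
cat >> h.py <<'E'
def ray(uv,K,T,z):
    uv=np.atleast_2d(uv).astype(float); c=np.stack([(uv[:,0]-K[0,2])/K[0,0],-(uv[:,1]-K[1,2])/K[1,1],-np.ones(len(uv))],-1)@T[:3,:3].T
    return T[:3,3]+c*((z-T[2,3])/c[:,2])[:,None]
def masks(im):
    h=cv2.cvtColor(im,cv2.COLOR_RGB2HSV); H,S,V=[h[...,i].astype(int) for i in range(3)]
    return dict(red=((H<6)|(H>174))&(S>150)&(V>110),yellow=(H>22)&(H<33)&(S>140)&(V>130),blue=(H>100)&(H<120)&(S>140)&(V>110),
      orange=(H>8)&(H<20)&(S>140)&(V>70))
def blobs(m,lo=4):
    n,l,s,c=cv2.connectedComponentsWithStats(m.astype(np.uint8)); return [(c[i],s[i,4],l==i) for i in range(1,n) if s[i,4]>=lo]
E
python3 - <<'E'
from h import *
for n in("top","scene"):
    a=np.load(n+"0.npz"); im,d,K,T=a["im"],a["d"],a["K"],a["T"]; P=cloud(d,K,T); print(n,"d range",d.min(),d.max())
    for k,m in masks(im).items():
        for c,s,l in blobs(m,3):
            if n=="top" and not(120<c[0]<345 and 140<c[1]<265): continue
            if n=="scene" and not(155<c[0]<345 and 150<c[1]<285): continue
            q=P[l]; print(k,c.round(1),s,"cloud med",np.median(q,0).round(3),"max z",q[:,2].max().round(3))
a=np.load("top0.npz"); im,d,K,T=a["im"],a["d"],a["K"],a["T"]; P=cloud(d,K,T)
def box(x0,x1,y0,y1,z0,z1):
    m=(P[...,0]>x0)&(P[...,0]<x1)&(P[...,1]>y0)&(P[...,1]<y1)&(P[...,2]>z0)&(P[...,2]<z1); return m
# crop px -> full
f=lambda u,v:(120+u/4,145+v/4)
print("rodtip",ray([f(380,335)],K,T,.13), "boss",ray([f(381,80)],K,T,.13))
print("knob", ray([f(634,263)],K,T,.150), "plinth corners",ray([f(497,390),f(733,418),f(540,130),f(763,158)],K,T,.026)[:2],ray([f(540,130),f(763,158),f(527,212),f(750,240)],K,T,.128))
print("grip",ray([f(197,276)],K,T,.175), "roof corners",ray([f(70,247),f(297,192),f(332,335),f(98,392)],K,T,.141))
E
```

```text
top d range 0.0 2.4630873
red [214.1 184.1] 32 cloud med [0.588 0.3   0.171] max z 0.173
yellow [294.2 151.4] 48 cloud med [0.717 0.069 0.086] max z 0.093
yellow [149.9 160. ] 39 cloud med [0.681 0.51  0.088] max z 0.093
yellow [178. 159.] 49 cloud med [0.684 0.425 0.087] max z 0.093
yellow [214.  198.9] 37 cloud med [0.545 0.298 0.171] max z 0.175
yellow [290.1 234. ] 7 cloud med [0.466 0.077 0.043] max z 0.046
blue [125.8 223.5] 86 cloud med [0.493 0.593 0.007] max z 0.015
blue [259.7 229.6] 9 cloud med [0.477 0.17  0.042] max z 0.049
orange [131.  188.2] 4 cloud med [0.606 0.583 0.016] max z 0.017
orange [169.5 217.6] 2142 cloud med [0.491 0.427 0.14 ] max z 1.358
scene d range 0.0 3.9999077
red [254.4 171.7] 84 cloud med [0.587 0.296 0.159] max z 0.172
red [308.  243.5] 4 cloud med [0.561 0.057 0.044] max z 0.044
red [302.2 247.8] 4 cloud med [0.536 0.052 0.044] max z 0.045
yellow [240.3 174.1] 134 cloud med [0.548 0.303 0.151] max z 0.631
yellow [287. 253.] 3 cloud med [0.49  0.057 0.044] max z 0.045
yellow [274.5 254.5] 10 cloud med [0.464 0.072 0.044] max z 0.045
blue [179.3 160.6] 279 cloud med [0.645 0.807 0.046] max z 0.631
blue [162.8 190.5] 53 cloud med [0.487 0.652 0.022] max z 0.044
blue [253. 238.] 7 cloud med [0.479 0.171 0.044] max z 0.045
orange [202.8 192.4] 2678 cloud med [0.495 0.433 0.077] max z 0.631
rodtip [[0.46609811 0.29695184 0.13      ]] boss [[0.65547682 0.30475597 0.13      ]]
knob [[0.51904832 0.11620101 0.15      ]] plinth corners [[0.43911235 0.2177704  0.026     ]
 [0.42129691 0.03473548 0.026     ]] [[0.62081834 0.18665939 0.128     ]
 [0.60353346 0.02232968 0.128     ]
 [0.55900767 0.19439747 0.128     ]
 [0.541929   0.03154871 0.128     ]]
grip [[0.49854456 0.41981026 0.175     ]] roof corners [[0.52319105 0.51957481 0.141     ]
 [0.56718979 0.3599512  0.141     ]
 [0.46388235 0.32957485 0.141     ]
 [0.41985804 0.4918714  0.141     ]]
```

Everything checks out against the given sizes: tab tops at 0.172, rod z, plinth and roof dimensions. I'll move above the photometer, aligning the tool with the knob, for a close look.

```bash
python3 -m creep '[[0,20,-40,10,0,0,-0.05],[0,24,-50,10,0,0,-0.05],[0,24,-50,10,0,0,-0.05],[0,24,-50,10,0,0,-0.05],[0,24,-50,10,0,0,-0.05]]' 40
python3 -m creep '[[0,24,-50,0,0,0,-0.05],[0,24,-50,0,0,0,-0.05],[0,24,-50,0,0,0,-0.05],[0,24,-50,0,0,0,-0.05],[0,20,-50,0,0,0,-0.065]]'
python3 -m creep '[[0,0,0,0,0,0,0],[0,0,0,0,0,0,0]]'
python3 - <<'E'
from h import *
o=get_obs(); print(o["q"].round(3))
im,d,K,T=cam("wrist"); save(im,"w1"); np.savez("w1.npz",im=im,d=d,K=K,T=T)
print(T.round(3))
E
```

```text
t: 0.72
eef_pos: [0.4014, 0.37, 0.2814]
tool_rot: [-0.0, 0.337, 0.941, -0.0]
contact_force: [1.3, 1.0, 0.5]
gripper_width: 0.503
grasp_force: 0.0
t: 1.35
eef_pos: [0.5174, 0.1201, 0.2812]
tool_rot: [-0.0, 0.459, 0.889, -0.0]
contact_force: [0.4, -0.1, -0.1]
gripper_width: 0.498
grasp_force: 0.0
t: 1.6
eef_pos: [0.5165, 0.1224, 0.281]
tool_rot: [-0.0, 0.458, 0.889, -0.0]
contact_force: [0.4, 0.6, 0.3]
gripper_width: 0.502
grasp_force: 0.0
[-0.656  0.193  0.357  1.858 -0.076  1.104  0.349]
[[ 0.813 -0.552 -0.185  0.469]
 [ 0.583  0.77   0.259  0.189]
 [-0.    -0.319  0.948  0.423]
 [ 0.     0.     0.     1.   ]]
```

View pics/w1.png

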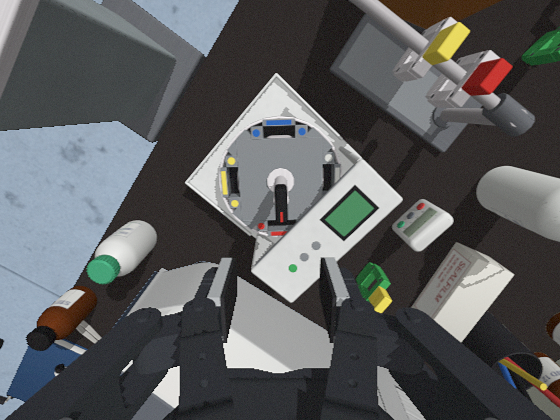

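The wrist view shows the turntable near (280,180), with blue slot (279,129), yellow slot (233,180), white slot (328,177), red partly hidden near (275,230), and knob bar at (281,210). Next I'll measure these on the deck plane.

```bash
cat > deck.py <<'E'
from h import *
def deck(a, verbose=1):
    im,d,K,T=a["im"],a["d"],a["K"],a["T"]; P=cloud(d,K,T); out={}
    # knob: cloud points near axis above 0.14
    m=(np.hypot(P[...,0]-.52,P[...,1]-.117)<.03)&(P[...,2]>.143)&(P[...,2]<.156); uv=np.argwhere(m)[:,::-1]
    if len(uv)>20:
        g=ray(uv,K,T,.150)[:,:2].astype(np.float32); (c,s,an)=cv2.minAreaRect(g*1000); print("knob",np.round(c,1),np.round(s,1),round(an,1),"z",np.median(P[m][:,2]).round(4))
    # slots: dark pixels in annulus on deck plane
    v,u=np.mgrid[:420,:560]; g=ray(np.c_[u.ravel(),v.ravel()],K,T,.044).reshape(420,560,3)
    hsv=cv2.cvtColor(im,cv2.COLOR_RGB2HSV)
    c0=np.array([.5205,.117]); r=np.hypot(g[...,0]-c0[0],g[...,1]-c0[1])
    dark=(hsv[...,2]<60)&(r>.045)&(r<.075)&(P[...,2]<.06)
    for c,s,l in blobs(dark,60):
        q=g[l][:,:2].astype(np.float32)*1000; (cc,ss,an)=cv2.minAreaRect(q); dd=np.array(cc)/1000-c0
        print("slot px",c.round(0),s,"ctr",np.round(cc,1),"size",np.round(ss,1),"r",np.hypot(*dd).round(4),"az",np.degrees(np.arctan2(dd[1],dd[0])).round(1))
    for k,m in masks(im).items():
        if k=="orange": continue
        m=m&(r>.045)&(r<.085)&(P[...,2]<.06)
        if m.sum()>20:
            q=g[m][:,:2].mean(0); dd=q-c0; print(k,"marks",q.round(4),m.sum(),"az",np.degrees(np.arctan2(dd[1],dd[0])).round(1))
    return g,P
if __name__=="__main__":
    import sys
    a=np.load(sys.argv[1]); deck(a)
E
python3 deck.py w1.npz; python3 - <<'E'
from h import *
a=np.load("w1.npz"); im,d,K,T=a["im"],a["d"],a["K"],a["T"]; P=cloud(d,K,T)
# plinth: points with z about .02-.028 near; head roof z~.128
for z0,z1,n in((.015,.031,"plinth"),(.122,.133,"roof")):
    m=(P[...,2]>z0)&(P[...,2]<z1)&(np.hypot(P[...,0]-.53,P[...,1]-.117)<.15)&(im.min(-1)>100)
    q=P[m][:,:2].astype(np.float32)*1000; c,s,an=cv2.minAreaRect(q); print(n,m.sum(),np.round(c,1),np.round(s,1),round(an,2))
# tabs
for k in("red","yellow"):
    m=masks(im)[k]&(P[...,2]>.165)&(P[...,2]<.18)
    uv=np.argwhere(m)[:,::-1]; c,s,an=cv2.minAreaRect(ray(uv,K,T,.172)[:,:2].astype(np.float32)*1000); print(k,np.round(c,1),np.round(s,1),round(an,1))
m=(P[...,2]>.13)&(P[...,2]<.139)&(P[...,1]>.27)&(P[...,1]<.33)&(P[...,0]<.535)
q=P[m]; print("rod pts",m.sum(),q[:,:2].min(0),q[:,:2].max(0),np.polyfit(q[:,0],q[:,1],1))
E
```

```text
knob [521.7 118.8] [11.2 34.3] 36.1 z 0.1494
slot px [279. 130.] 297 ctr [486.4 166.1] size [37.1 12.7] r 0.0598 az 124.8
slot px [327. 176.] 218 ctr [569.5 156.7] size [12.4 33.5] r 0.0631 az 39.0
slot px [233. 179.] 206 ctr [474.3  83.4] size [12.6 33.5] r 0.0572 az -144.0
slot px [281. 223.] 107 ctr [557.9  73. ] size [35.7  7.1] r 0.0578 az -49.7
red marks [0.5526 0.0562] 71 az -62.2
yellow marks [0.4707 0.0778] 130 az -141.8
blue marks [0.4831 0.1708] 180 az 124.8
plinth 4725 [510.4 118.8] [181.7 154.8] 83.4
roof 7092 [557.7  80.5] [232.4 105.9] 83.6
red [588.1 301.1] [14.8 23.3] 2.8
yellow [545.4 298.7] [13.7 24.1] 2.6
rod pts 1167 [0.46656234 0.28775278] [0.53498167 0.30435242] [0.0751194  0.25788009]
```

```bash
python3 -m creep '[[0,5,-3,0,0,0,0.03],[0,0,0,-50,0,0,0],[0,0,0,-50,0,0,0],[0,0,0,-30,0,0,0],[0,0,0,-17,0,0,0]]' 40
python3 -m creep '[[0,0,0,0,0,0,0],[-1,0,0,0,0,0,0],[-1,0,0,0,0,0,0],[-1,0,0,0,0,0,0],[-1,0,0,0,0,0,0]]' 60
python3 -m creep '[[-1,0,0,0,0,0,0],[-1,0,0,0,0,0,-0.1],[-1,0,0,0,0,0,-0.1],[-1,0,0,0,0,0,-0.1],[-1,0,0,0,0,0,-0.1]]'
python3 -m creep '[[-1,0,0,0,0,0,-0.1],[-1,0,0,0,0,0,-0.1],[-1,0,0,0,0,0,-0.1],[-1,0,0,0,0,0,-0.066],[-1,0,0,0,0,0,0]]'
python3 -m creep '[[-1,0,0,0,0,0,0],[0,0,0,0,0,0,0],[0,0,0,0,0,0,0],[0,0,0,50,0,0,0],[0,0,0,50,0,0,0]]'
python3 -m creep '[[0,0,0,48,0,0,0],[0,0,0,0,0,0,0],[0,0,0,0,0,0,0]]'
python3 - <<'E'
from h import *
im,d,K,T=cam("wrist"); np.savez("w2.npz",im=im,d=d,K=K,T=T); save(im,"w2")
E
python3 deck.py w2.npz
```

```text
t: 2.28
eef_pos: [0.5207, 0.1204, 0.1326]
tool_rot: [-0.001, 0.443, 0.897, -0.001]
contact_force: [0.6, -0.5, -0.0]
gripper_width: 0.503
grasp_force: 0.0
t: 2.9
eef_pos: [0.5223, 0.1189, 0.1359]
tool_rot: [0.0, 0.444, 0.896, 0.001]
contact_force: [-2.3, -1.4, 6.3]
gripper_width: 0.124
grasp_force: 60.0
t: 3.52
eef_pos: [0.5226, 0.1191, 0.1359]
tool_rot: [0.0, 0.615, 0.789, 0.001]
contact_force: [-1.9, -1.8, 4.7]
gripper_width: 0.123
grasp_force: 59.8
t: 4.15
eef_pos: [0.523, 0.1191, 0.1358]
tool_rot: [0.0, 0.747, 0.665, 0.001]
contact_force: [-1.5, -0.6, 5.8]
gripper_width: 0.121
grasp_force: 59.9
t: 4.78
eef_pos: [0.5215, 0.1187, 0.2352]
tool_rot: [-0.0, 0.747, 0.665, -0.001]
contact_force: [0.6, -0.7, -0.7]
gripper_width: 0.5
grasp_force: 0.0
t: 5.15
eef_pos: [0.5215, 0.119, 0.2819]
tool_rot: [-0.0, 0.747, 0.665, -0.0]
contact_force: [-0.9, 0.2, -0.7]
gripper_width: 0.499
grasp_force: 0.0
knob [523.2 119.3] [32.9 11.3] 83.5 z 0.1493
slot px [279. 125.] 302 ctr [530.7 177.5] size [13.9 37.1] r 0.0614 az 80.5
slot px [231. 173.] 256 ctr [464.1 125.6] size [37.1 13. ] r 0.0571 az 171.3
slot px [279. 218.] 163 ctr [517.   61.9] size [ 7. 37.] r 0.0552 az -93.6
red marks [0.5163 0.0509] 143 az -93.6
yellow marks [0.4577 0.1259] 137 az 172.0
blue marks [0.5311 0.1833] 175 az 81.0
```

The yellow pocket is now at the front, about (463.5,126) with radial azimuth 173.3°, which matches the plinth yaw. Next I'll grasp the yellow frame at (545.4,298.7).

```bash
python3 -m creep '[[-0.4,5,36,0,0,0,0.033],[-0.4,5,36,0,0,0,0.033],[-0.4,5,36,0,0,0,0.033],[-0.4,5,36,0,0,0,0.033],[-0.4,4,36,0,0,0,0.033]]' 60
python3 -m creep '[[-0.4,0,0,-40,0,0,0],[-0.4,0,0,-30,0,0,0],[-0.4,0,0,-20,0,0,0],[-0.4,0,0,0,0,0,0],[-0.4,0,0,0,0,0,0]]'
python3 - <<'E'
from h import *
im,d,K,T=cam("wrist"); np.savez("w3.npz",im=im,d=d,K=K,T=T); save(im,"w3"); P=cloud(d,K,T)
for k in("red","yellow"):
    m=masks(im)[k]&(P[...,2]>.165)&(P[...,2]<.18)&(P[...,1]<.33)
    uv=np.argwhere(m)[:,::-1]; q=ray(uv,K,T,.172)[:,:2]; c,s,an=cv2.minAreaRect(q.astype(np.float32)*1000); print(k,m.sum(),np.round(c,1),np.round(s,1),round(an,1), np.median(P[m][:,2]))
m=(P[...,2]>.133)&(P[...,2]<.139)&(P[...,1]>.27)&(P[...,1]<.33)&(P[...,0]<.535)
q=P[m]
for x in np.arange(.45,.54,.01):
    s=q[abs(q[:,0]-x)<.005]
    if len(s): print(x.round(3),len(s),s[:,1].mean().round(4),s[:,2].max().round(4))
E
```

```text
t: 5.82
eef_pos: [0.5453, 0.3027, 0.2811]
tool_rot: [-0.0, 0.688, 0.726, -0.001]
contact_force: [-0.2, 0.6, 0.5]
gripper_width: 0.3
grasp_force: 0.0
t: 6.45
eef_pos: [0.5461, 0.3002, 0.1926]
tool_rot: [0.0, 0.689, 0.725, 0.0]
contact_force: [0.3, -0.7, 0.1]
gripper_width: 0.297
grasp_force: 0.0
red 831 [589.4 303.9] [13.1 25.9] 3.6 0.17153909093127023
yellow 735 [547.5 301.8] [11.1 25.9] 2.5 0.17156042522615195
0.46 45 0.2973 0.1381
0.47 220 0.297 0.1387
0.48 176 0.2974 0.1371
0.49 181 0.2979 0.137
0.5 184 0.2985 0.1375
0.51 184 0.299 0.1374
0.52 186 0.2993 0.1372
0.53 193 0.2997 0.137
```

View pics/w3.png

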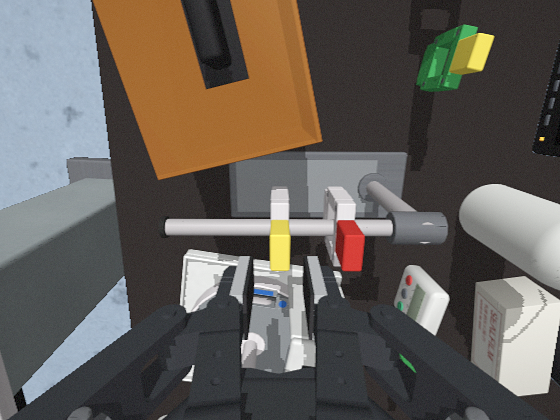

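The view shows the fingers straddling the yellow tab at (280,245), with the red tab beyond at (348,245). I'll descend and grip.

```bash
python3 -m creep '[[-0.4,1,0,-25,0,0,0],[-0.4,0,0,-24,0,0,0],[-0.4,0,0,0,0,0,0],[-1,0,0,0,0,0,0],[-1,0,0,0,0,0,0]]' 60
python3 -m creep '[[-1,0,0,0,0,0,0],[-1,0,0,0,0,0,0],[-1,0,0,7,0,0,0],[-1,0,0,0,0,0,0],[-1,0,0,0,0,0,0]]'
python3 - <<'E'
from h import *
im,d,K,T=cam("wrist"); np.savez("w4.npz",im=im,d=d,K=K,T=T); save(im,"w4",(140,120,440,360),2); o=get_obs();print(o["contact_force"],o["eef_pos"])
E
```

```text
t: 7.12
eef_pos: [0.5477, 0.2994, 0.1447]
tool_rot: [0.0, 0.69, 0.724, 0.001]
contact_force: [0.1, 0.6, 0.3]
gripper_width: 0.126
grasp_force: 61.7
t: 7.75
eef_pos: [0.5467, 0.2988, 0.1501]
tool_rot: [-0.0, 0.69, 0.724, -0.0]
contact_force: [0.0, 1.5, -0.2]
gripper_width: 0.125
grasp_force: 61.8
[ 0.16257267  0.44252924 -0.67836421] [0.54663526 0.29883275 0.14997196]
```

View pics/w4.png

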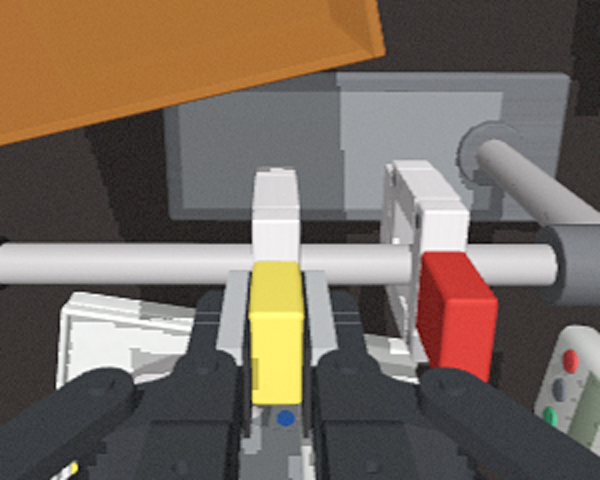

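Yellow is gripped at crop (277,330) and hangs straight, with no load from the rod. Next I'll slide it off the free end.

```bash
python3 -m creep '[[-1,-20,-1,0,0,0,0],[-1,-20,-1,0,0,0,0],[-1,-20,-1,0,0,0,0],[-1,-20,-1,0,0,0,0],[-1,-20,-1,0,0,0,0]]'
python3 -m creep '[[-1,-20,-1,10,0,0,0],[-1,-5,-25,20,0,0,-0.03],[-1,10,-40,20,0,0,-0.04],[-1,20,-50,0,0,0,-0.05],[-1,30,-48,0,0,0,-0.045]]'
python3 -m creep '[[-1,2,-4,0,0,0,0],[-1,0,0,0,0,0,0],[-1,0,0,0,0,0,0]]'
python3 - <<'E'
from h import *
im,d,K,T=cam("wrist"); np.savez("w5.npz",im=im,d=d,K=K,T=T); save(im,"w5",(140,120,440,360),2); o=get_obs();print(o["contact_force"],o["eef_pos"],o["tool_rot"])
E
```

```text
t: 8.43
eef_pos: [0.4461, 0.2937, 0.1501]
tool_rot: [-0.0, 0.69, 0.724, -0.0]
contact_force: [0.7, -0.3, -0.9]
gripper_width: 0.127
grasp_force: 61.8
t: 9.05
eef_pos: [0.4819, 0.1288, 0.2006]
tool_rot: [-0.0, 0.747, 0.665, 0.0]
contact_force: [1.2, 1.0, -0.7]
gripper_width: 0.132
grasp_force: 61.7
t: 9.43
eef_pos: [0.4832, 0.1274, 0.2]
tool_rot: [-0.0, 0.746, 0.666, -0.0]
contact_force: [-0.6, 1.4, 0.1]
gripper_width: 0.13
grasp_force: 61.8
[ 0.86420138  0.61372667 -1.10642811] [0.48327426 0.1274485  0.20009172] [-3.00612574e-04  7.45989815e-01  6.65957269e-01 -1.45933125e-04]
```

View pics/w5.png

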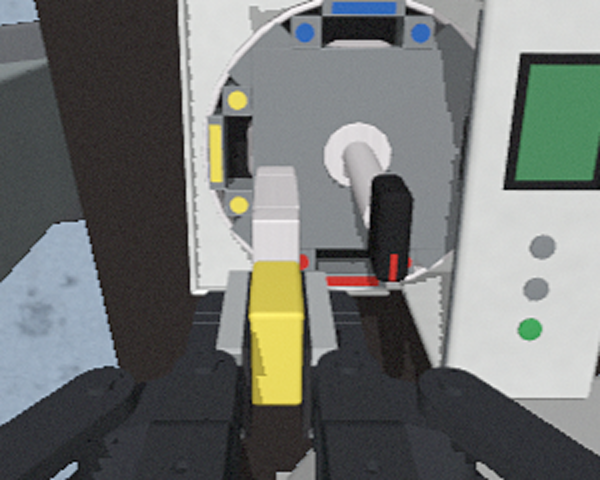

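The yellow pocket is seen at crop (235,150), its dots at (237,100) and (239,204). The tab top runs from row 310 to 402. I'll compute the frame and pocket offsets.

```bash
python3 deck.py w5.npz; python3 - <<'E'
from h import *
a=np.load("w5.npz"); im,d,K,T=a["im"],a["d"],a["K"],a["T"]
P=cloud(d,K,T); m=masks(im)["yellow"]; g=ray(np.argwhere(m)[:,::-1],K,T,.044)
f=lambda u,v:(140+u/2,120+v/2)
for c,s,l in blobs(m,8):
    print(c.round(1),s,"at deck",ray([c],K,T,.044)[0,:2].round(4),"cloudz",np.median(P[l][:,2]).round(3))
print("tab top near/far",ray([f(277,310),f(277,402)],K,T,.2290).round(4), P[int(f(277,360)[1]),int(f(277,360)[0])])
print("frame shoulders side (upper foot corner) ", [P[int(f(u,v)[1]),int(f(u,v)[0])].round(4) for u,v in((277,172),(277,185),(277,200),(277,220),(277,250))])
E
```

```text
knob [522.3 120.1] [34.8 12.5] 83.5 z 0.1493
slot px [319. 134.] 454 ctr [529.6 178.8] size [12.  36.2] r 0.0624 az 81.6
slot px [258. 193.] 342 ctr [464.2 128.2] size [31.5 13. ] r 0.0574 az 168.8
slot px [310. 247.] 102 ctr [511.6  63.5] size [ 3.5 26.8] r 0.0542 az -99.4
red marks [0.5125 0.0492] 137 az -96.7
yellow marks [0.458  0.1267] 214 az 171.2
blue marks [0.5313 0.184 ] 322 az 80.8
[258.3 169.7] 54 at deck [0.4672 0.1519] cloudz 0.044
[247.4 196.2] 115 at deck [0.4527 0.1264] cloudz 0.044
[541.5 232.1] 541 at deck [0.7541 0.053 ] cloudz 0.089
[259. 222.] 45 at deck [0.4606 0.0974] cloudz 0.045
[277.9 286.2] 1772 at deck [0.4716 0.0189] cloudz 0.227
tab top near/far [[0.4856 0.1418 0.229 ]
 [0.483  0.1188 0.229 ]] [0.4838597  0.12801479 0.22669639]
frame shoulders side (upper foot corner)  [array([0.4864, 0.1506, 0.1623]), array([0.4864, 0.1507, 0.1739]), array([0.4864, 0.1503, 0.1862]), array([0.4864, 0.1505, 0.2009]), array([0.4855, 0.1428, 0.2018])]
```

```bash
python3 -m creep '[[-1,-10,-1,-20,0,0,0],[-1,-10,-1,-30,0,0,0],[-1,0,0,-30,0,0,0],[-1,0,0,0,0,0,0],[-1,0,0,0,0,0,0]]'
python3 - <<'E'
from h import *
im,d,K,T=cam("wrist"); np.savez("w6.npz",im=im,d=d,K=K,T=T); save(im,"w6",(190,100,390,320),3); o=get_obs();print(o["contact_force"],o["eef_pos"],o["tool_rot"])
E
```

```text
t: 10.1
eef_pos: [0.4645, 0.1246, 0.1211]
tool_rot: [0.0, 0.747, 0.665, 0.0]
contact_force: [0.4, 0.1, -0.5]
gripper_width: 0.129
grasp_force: 61.7
[ 0.33633633 -0.29055232 -1.04983074] [0.46479766 0.12455977 0.12142601] [2.38751269e-04 7.46701552e-01 6.65158522e-01 9.36097320e-04]
```

View pics/w6.png

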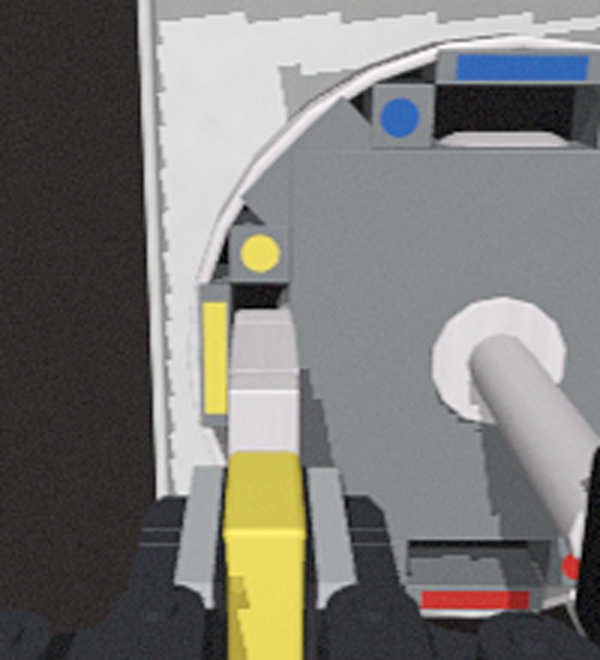

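```bash
python3 deck.py w6.npz; python3 - <<'E'
from h import *
a=np.load("w6.npz"); im,d,K,T=a["im"],a["d"],a["K"],a["T"]
P=cloud(d,K,T)
for k in("yellow","blue","red"):
  for c,s,l in blobs(masks(im)[k],20): print(k,c.round(1),s,"at deck",ray([c],K,T,.044)[0,:2].round(4),"cloudz",np.median(P[l][:,2]).round(3))
f=lambda u,v:(190+u/3,100+v/3)
print([P[int(f(u,v)[1]),int(f(u,v)[0])].round(4) for u,v in((264,325),(264,345),(264,365),(264,400),(264,430),(264,475),(264,490),(264,510),(264,560),(264,580),(264,620))])
E
```

```text
knob [521.1 121.5] [35.2 13.7] 83.4 z 0.1493
slot px [358. 136.] 737 ctr [527.7 179.1] size [11.8 32.9] r 0.0625 az 83.4
slot px [275. 198.] 126 ctr [465.5 140.3] size [ 7.  13.4] r 0.0597 az 157.1
slot px [428. 214.] 249 ctr [578.6 114.1] size [33.7  7.8] r 0.0582 az -2.9
slot px [346. 281.] 120 ctr [515.2  64.6] size [ 1.9 34.2] r 0.0527 az -95.8
red marks [0.5182 0.0476] 236 az -91.9
yellow marks [0.4572 0.1342] 323 az 164.8
blue marks [0.5314 0.1839] 589 az 80.8
yellow [276.2 184. ] 100 at deck [0.467  0.1521] cloudz 0.044
yellow [261.5 218.8] 223 at deck [0.4528 0.1264] cloudz 0.044
yellow [277.9 286.2] 1776 at deck [0.4585 0.0662] cloudz 0.148
blue [363.4 122.4] 348 at deck [0.5317 0.1885] cloudz 0.044
blue [322.8 138.8] 119 at deck [0.5031 0.1806] cloudz 0.044
blue [401.5 139.1] 124 at deck [0.5579 0.1741] cloudz 0.044
red [380.1 288.6] 33 at deck [0.542  0.0543] cloudz 0.045
red [347.9 299.5] 211 at deck [0.5152 0.0468] cloudz 0.044
red [410.7 320.8] 85 at deck [0.5679 0.0192] cloudz 0.15
[array([0.4678, 0.1478, 0.0876]), array([0.4678, 0.1478, 0.1001]), array([0.4677, 0.1477, 0.1095]), array([0.4675, 0.1462, 0.1224]), array([0.4669, 0.1406, 0.1218]), array([0.4665, 0.1371, 0.1314]), array([0.4665, 0.1375, 0.137 ]), array([0.4665, 0.1372, 0.1429]), array([0.4659, 0.1327, 0.1486]), array([0.4656, 0.1296, 0.1491]), array([0.4647, 0.1221, 0.1478])]
```

```bash
python3 -m creep '[[-1,-1.2,0,-8,0,0,0],[-1,0,0,-5,0,0,0],[-1,0,0,-4,0,0,0],[-1,0,0,-3,0,0,0],[-1,0,0,0,0,0,0]]'
python3 -m creep '[[-1,0,0,-3,0,0,0],[-1,0,0,-3,0,0,0],[-1,0,0,0,0,0,0]]'
```

```text
t: 10.78
eef_pos: [0.4626, 0.1238, 0.1001]
tool_rot: [-0.0, 0.747, 0.665, -0.0]
contact_force: [0.2, 0.4, -1.4]
gripper_width: 0.128
grasp_force: 61.7
t: 11.15
eef_pos: [0.4625, 0.1238, 0.0941]
tool_rot: [-0.0, 0.747, 0.665, -0.0]
contact_force: [-0.7, 0.2, -1.2]
gripper_width: 0.125
grasp_force: 61.8
```

```bash
python3 -m creep '[[-1,0,0,-2,0,0,0],[-1,0,0,-2,0,0,0],[-1,0,0,-1,0,0,0],[-1,0,0,0,0,0,0]]'
python3 -m creep '[[-1,0,0,-1.5,0,0,0],[-1,0,0,0,0,0,0]]'
python3 -m creep '[[-1,0,0,-1.5,0,0,0],[-1,0,0,0,0,0,0]]'
```

```text
t: 11.65
eef_pos: [0.4624, 0.124, 0.0892]
tool_rot: [-0.0, 0.747, 0.665, -0.0]
contact_force: [-3.1, 0.3, 2.7]
gripper_width: 0.13
grasp_force: 62.1
t: 11.9
eef_pos: [0.4626, 0.124, 0.0885]
tool_rot: [-0.001, 0.747, 0.665, -0.0]
contact_force: [-5.8, -0.9, 15.5]
gripper_width: 0.129
grasp_force: 64.1
t: 12.15
eef_pos: [0.4629, 0.1241, 0.0882]
tool_rot: [-0.001, 0.747, 0.665, 0.0]
contact_force: [-10.0, -0.3, 33.9]
gripper_width: 0.129
grasp_force: 66.9
```

```bash
python3 -m creep '[[-1,0,0,2.5,0,0,0],[-0.3,0,0,0,0,0,0],[-0.3,0,0,0,0,0,0],[-0.3,0,0,0,0,0,0],[-0.3,0,0,30,0,0,0]]'
python3 -m creep '[[-0.3,0,0,60,0,0,0],[-0.3,10,0,60,0,0,0],[0,20,-1,40,0,0,0],[0,29,-4,0,0,0,0],[0,0,0,0,0,0,0]]'
python3 -m creep '[[0,0,0,0,0,0,0]]'
python3 - <<'E'
from h import *
im,d,K,T=cam("wrist"); np.savez("w7.npz",im=im,d=d,K=K,T=T); save(im,"w7"); P=cloud(d,K,T)
m=masks(im)["yellow"]&(P[...,2]>.09)&(P[...,2]<.13)&(P[...,0]<.5); q=P[m]; uv=np.argwhere(m)[:,::-1]
t=q[:,2]>np.percentile(q[:,2],60); print(m.sum(),"tab top z",np.percentile(q[:,2],[50,75,90,98]).round(4)); c,s,an=cv2.minAreaRect(ray(uv[t],K,T,.116)[:,:2].astype(np.float32)*1000); print(np.round(c,1),np.round(s,1),an)
E
python3 deck.py w7.npz
```

```text
t: 12.78
eef_pos: [0.4616, 0.1233, 0.1177]
tool_rot: [-0.0, 0.747, 0.665, -0.002]
contact_force: [0.7, 0.7, 0.1]
gripper_width: 0.352
grasp_force: 0.0
t: 13.4
eef_pos: [0.5234, 0.1185, 0.2792]
tool_rot: [0.001, 0.747, 0.664, 0.001]
contact_force: [0.5, -0.4, 0.1]
gripper_width: 0.5
grasp_force: 0.0
t: 13.52
eef_pos: [0.521, 0.1187, 0.2781]
tool_rot: [-0.0, 0.747, 0.665, -0.001]
contact_force: [-0.4, 0.1, -0.3]
gripper_width: 0.5
grasp_force: 0.0
299 tab top z [0.1159 0.1165 0.117  0.1176]
[462.9 124.9] [22.3 10.4] 83.55117797851562
knob [523.6 119.3] [33.5 11.1] 83.2 z 0.1494
slot px [279. 124.] 314 ctr [530.2 177.8] size [12.6 36.9] r 0.0615 az 80.9
slot px [279. 218.] 134 ctr [516.4  62. ] size [ 5.6 36.6] r 0.0551 az -94.3
red marks [0.515 0.052] 128 az -94.9
yellow marks [0.467  0.1486] 34 az 149.4
blue marks [0.5313 0.1841] 204 az 80.9
```

View pics/w7.png

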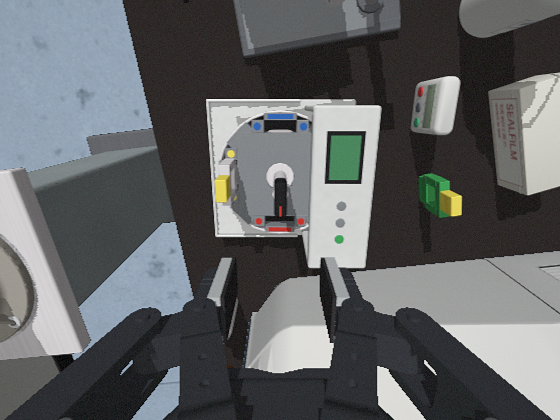

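The yellow tab, at (222,188), is seated: top at 0.116 and centre within 1 mm. Next I'll turn the knob −90° to bring the red pocket to the front.

```bash
python3 -m creep '[[0,1.5,0,-50,0,0,0],[0,0,0,-50,0,0,0],[0,0,0,-30,0,0,0],[0,0,0,-14,0,0,0],[0,0,0,0,0,0,0]]' 60
python3 -m creep '[[-1,0,0,0,0,0,0],[-1,0,0,0,0,0,0],[-1,0,0,0,0,0,0],[-1,0,0,0,0,0,0]]'
python3 -m creep '[[-1,0,0,0,0,0,-0.1],[-1,0,0,0,0,0,-0.12],[-1,0,0,0,0,0,-0.12],[-1,0,0,0,0,0,-0.12],[-1,0,0,0,0,0,-0.12]]'
python3 -m creep '[[-1,0,0,0,0,0,-0.12],[-1,0,0,0,0,0,-0.12],[-1,0,0,0,0,0,-0.12],[-1,0,0,0,0,0,-0.12],[-1,0,0,0,0,0,-0.12]]'
python3 -m creep '[[-1,0,0,0,0,0,-0.12],[-1,0,0,0,0,0,-0.12],[-1,0,0,0,0,0,-0.1],[-1,0,0,0,0,0,-0.05],[-1,0,0,0,0,0,0]]'
python3 -c 'from h import *;print(get_obs()["q"].round(2))'
```

```text
t: 14.2
eef_pos: [0.5227, 0.1189, 0.1345]
tool_rot: [-0.0, 0.747, 0.665, -0.001]
contact_force: [-0.1, 0.0, -0.2]
gripper_width: 0.5
grasp_force: 0.0
t: 14.7
eef_pos: [0.5231, 0.1193, 0.1362]
tool_rot: [-0.001, 0.747, 0.665, 0.0]
contact_force: [-4.7, 0.1, 7.6]
gripper_width: 0.121
grasp_force: 59.7
t: 15.32
eef_pos: [0.5237, 0.1191, 0.1363]
tool_rot: [-0.0, 0.907, 0.422, 0.001]
contact_force: [-2.0, -0.5, 5.4]
gripper_width: 0.124
grasp_force: 59.4
t: 15.95
eef_pos: [0.5241, 0.1185, 0.1363]
tool_rot: [-0.0, 0.991, 0.135, 0.001]
contact_force: [-1.1, -2.9, 4.2]
gripper_width: 0.121
grasp_force: 59.3
t: 16.58
eef_pos: [0.5241, 0.118, 0.1363]
tool_rot: [-0.0, 0.998, -0.058, 0.001]
contact_force: [-1.4, -3.3, 6.5]
gripper_width: 0.125
grasp_force: 59.5
[-1.07  0.56  0.99  2.02 -0.6   0.89 -1.44]
```

```bash
python3 -m creep '[[0,0,0,0,0,0,0],[0,0,0,0,0,0,0],[0,0,0,50,0,0,0],[0,0,0,50,0,0,0],[0,0,0,44,0,0,0.1]]'
python3 -m creep '[[-0.3,0,0,0,0,0,0.12],[-0.3,0,0,0,0,0,0.12],[-0.3,6,18,0,0,0,0.12],[-0.3,6,18,0,0,0,0.12],[-0.3,6,18,0,0,0,0.12]]'
python3 -m creep '[[-0.3,7,18,0,0,0,0.12],[-0.3,7,18,0,0,0,0.12],[-0.3,7,18,0,0,0,0.12],[-0.3,7,18,0,0,0,0.12],[-0.3,7,18,0,0,0,0.12]]'
python3 -m creep '[[-0.3,7,18,0,0,0,0.12],[-0.3,7,18,0,0,0,0.12],[-0.3,6,20,0,0,0,0.12],[-0.3,0,0,0,0,0,0.075],[-0.3,0,0,0,0,0,0]]'
python3 -m creep '[[-0.3,0,0,-40,0,0,0],[-0.3,0,0,-30,0,0,0],[-0.3,0,0,-15,0,0,0],[-0.3,0,0,0,0,0,0],[-0.3,0,0,0,0,0,0]]'
python3 - <<'E'
from h import *
im,d,K,T=cam("wrist"); np.savez("w8.npz",im=im,d=d,K=K,T=T); save(im,"w8"); P=cloud(d,K,T); o=get_obs(); print(o["eef_pos"],o["tool_rot"],o["q"].round(2))
m=masks(im)["red"]&(P[...,2]>.165)&(P[...,2]<.18)&(P[...,1]<.33)
uv=np.argwhere(m)[:,::-1]; q=ray(uv,K,T,.172)[:,:2]; c,s,an=cv2.minAreaRect(q.astype(np.float32)*1000); print(m.sum(),np.round(c,1),np.round(s,1),round(an,1), np.median(P[m][:,2]))
E
```

```text
t: 17.2
eef_pos: [0.5233, 0.1191, 0.2805]
tool_rot: [0.0, 1.0, -0.006, 0.0]
contact_force: [0.3, 2.2, 1.0]
gripper_width: 0.501
grasp_force: 0.0
t: 17.82
eef_pos: [0.5413, 0.1738, 0.2789]
tool_rot: [-0.0, 0.957, 0.29, 0.0]
contact_force: [0.4, 0.1, 0.1]
gripper_width: 0.345
grasp_force: 0.0
t: 18.45
eef_pos: [0.5763, 0.2638, 0.2788]
tool_rot: [-0.0, 0.828, 0.56, 0.0]
contact_force: [0.5, 0.1, 0.6]
gripper_width: 0.352
grasp_force: 0.0
t: 19.08
eef_pos: [0.5961, 0.3191, 0.2787]
tool_rot: [-0.0, 0.69, 0.724, -0.0]
contact_force: [-0.4, 0.5, -0.2]
gripper_width: 0.351
grasp_force: 0.0
t: 19.7
eef_pos: [0.5971, 0.3191, 0.1953]
tool_rot: [0.0, 0.69, 0.724, 0.001]
contact_force: [-1.2, 0.0, 0.4]
gripper_width: 0.351
grasp_force: 0.0
[0.5971423  0.31919928 0.19538894] [3.14437206e-04 6.89722924e-01 7.24072317e-01 1.21188431e-03] [-0.99  0.57  0.6   1.62 -0.36  1.06 -0.24]
707 [590.5 304.1] [11.  26.3] 2.6 0.17158686941123275
```

```bash
python3 -m creep '[[-0.3,-7.6,-17.7,0,0,0,0],[-0.3,0,0,0,0,0,0],[-0.3,0,0,-25,0,0,0],[-0.3,0,0,-26,0,0,0],[-0.3,0,0,0,0,0,0]]'
python3 -m creep '[[-1,0,0,0,0,0,0],[-1,0,0,0,0,0,0],[-1,0,0,0,0,0,0],[-1,0,0,0,0,0,0]]' 60
python3 -m creep '[[-1,0,0,7,0,0,0],[-1,0,0,0,0,0,0],[-1,0,0,0,0,0,0]]'
python3 -m creep '[[-1,-20,-1,0,0,0,0],[-1,-20,-1,0,0,0,0],[-1,-20,-1,0,0,0,0],[-1,-20,-1,0,0,0,0],[-1,-20,-1,0,0,0,0]]'
python3 -m creep '[[-1,-20,-1,0,0,0,0],[-1,-20,-1,0,0,0,0],[-1,-20,-1,0,0,0,0],[-1,0,0,0,0,0,0]]'
```

```text
t: 20.38
eef_pos: [0.5877, 0.3017, 0.1415]
tool_rot: [-0.001, 0.689, 0.724, -0.001]
contact_force: [-0.1, -0.2, 0.5]
gripper_width: 0.351
grasp_force: 0.0
t: 20.88
eef_pos: [0.5896, 0.3017, 0.1441]
tool_rot: [0.0, 0.69, 0.724, 0.001]
contact_force: [1.1, -0.2, 5.9]
gripper_width: 0.127
grasp_force: 61.0
t: 21.25
eef_pos: [0.5883, 0.3011, 0.1495]
tool_rot: [-0.0, 0.69, 0.724, -0.0]
contact_force: [-0.0, -0.4, -0.5]
gripper_width: 0.124
grasp_force: 60.3
t: 21.88
eef_pos: [0.4877, 0.296, 0.1495]
tool_rot: [-0.0, 0.69, 0.724, -0.0]
contact_force: [-0.4, 1.2, -0.8]
gripper_width: 0.129
grasp_force: 60.1
t: 22.38
eef_pos: [0.4271, 0.2932, 0.1495]
tool_rot: [-0.0, 0.689, 0.725, -0.001]
contact_force: [0.1, -0.0, -0.8]
gripper_width: 0.129
grasp_force: 60.3
```

```bash
python3 -m creep '[[-1,0,-28,25,0,0,-0.033],[-1,5,-40,25,0,0,-0.033],[-1,12,-40,0,0,0,-0.033],[-1,12,-40,0,0,0,-0.033],[-1,9,-20,0,0,0,-0.033]]'
python3 -m creep '[[-1,0,0,-30,0,0,0],[-1,0,0,-30,0,0,0],[-1,0,0,-18,0,0,0],[-1,0,0,0,0,0,0],[-1,0,0,0,0,0,0]]'
python3 - <<'E'
from h import *
im,d,K,T=cam("wrist"); np.savez("w9.npz",im=im,d=d,K=K,T=T); save(im,"w9",(190,100,390,320),3); o=get_obs();print(o["contact_force"],o["eef_pos"],o["tool_rot"])
P=cloud(d,K,T)
for k in("yellow","blue","red"):
  for c,s,l in blobs(masks(im)[k],15): print(k,c.round(1),s,"at deck",ray([c],K,T,.044)[0,:2].round(4),"cloudz",np.median(P[l][:,2]).round(3))
f=lambda u,v:(190+u/3,100+v/3)
print([P[int(f(u,v)[1]),int(f(u,v)[0])].round(4) for u,v in((264,345),(264,365),(264,475),(264,490),(264,580),(264,600),(264,620))])
E
```

```text
t: 23.0
eef_pos: [0.4677, 0.1229, 0.2002]
tool_rot: [0.0, 0.748, 0.663, 0.0]
contact_force: [0.2, 1.1, -1.4]
gripper_width: 0.125
grasp_force: 60.2
t: 23.62
eef_pos: [0.4674, 0.1255, 0.1223]
tool_rot: [0.0, 0.747, 0.665, 0.0]
contact_force: [0.9, -0.8, -0.7]
gripper_width: 0.13
grasp_force: 60.1
[ 0.2989573   0.03501958 -0.89999291] [0.46749844 0.12558316 0.12255538] [2.24934988e-04 7.46901406e-01 6.64934385e-01 7.08507797e-04]
yellow [358.1 123.8] 310 at deck [0.5313 0.1887] cloudz 0.044
yellow [318.2 140.4] 110 at deck [0.503  0.1806] cloudz 0.044
yellow [387. 151.] 1630 at deck [0.5512 0.1676] cloudz 0.116
blue [434.9 185.7] 109 at deck [0.5864 0.138 ] cloudz 0.045
blue [443.8 219.9] 242 at deck [0.5944 0.1098] cloudz 0.044
blue [423.4 253. ] 87 at deck [0.5799 0.0832] cloudz 0.045
red [272.2 185.2] 100 at deck [0.4669 0.1521] cloudz 0.044
red [257.6 219.8] 221 at deck [0.4525 0.1263] cloudz 0.044
red [277.9 287.8] 1797 at deck [0.4612 0.0648] cloudz 0.149
red [383.5 304.8] 107 at deck [0.548 0.038] cloudz 0.15
[array([0.4707, 0.1481, 0.0997]), array([0.4706, 0.148 , 0.1089]), array([0.4694, 0.1371, 0.1307]), array([0.4694, 0.1375, 0.1365]), array([0.4686, 0.1306, 0.1505]), array([0.4681, 0.1266, 0.1497]), array([0.4678, 0.1236, 0.1499])]
```

View pics/w9.png

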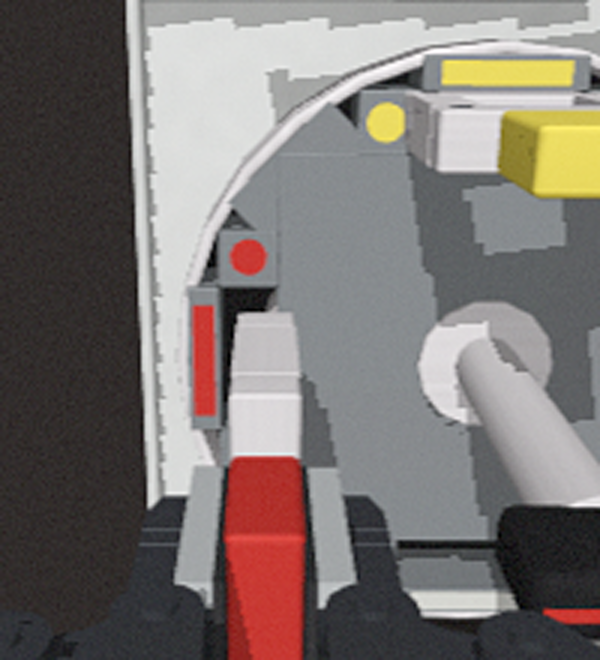

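The red pocket sits where the yellow one was, strip at crop (205,360) and dot at (248,257). The frame is 4 mm too far in radially, so I'll correct that and insert.

```bash
python3 -m creep '[[-1,-4.2,0,-6,0,0,0],[-1,0,0,-3,0,0,0],[-1,0,0,-4,0,0,0],[-1,0,0,-3,0,0,0],[-1,0,0,0,0,0,0]]'
python3 -m creep '[[-1,0,0,-4,0,0,0],[-1,0,0,-4,0,0,0],[-1,0,0,-3,0,0,0],[-1,0,0,-2,0,0,0],[-1,0,0,0,0,0,0]]'
```

```text
t: 24.3
eef_pos: [0.4624, 0.1251, 0.1056]
tool_rot: [-0.0, 0.747, 0.665, -0.0]
contact_force: [-0.5, -1.0, -0.0]
gripper_width: 0.128
grasp_force: 60.1
t: 24.92
eef_pos: [0.4619, 0.1252, 0.0925]
tool_rot: [-0.0, 0.747, 0.665, -0.0]
contact_force: [-1.5, 0.8, -3.6]
gripper_width: 0.127
grasp_force: 60.0
```

```bash
python3 -m creep '[[-1,0,0,-2,0,0,0],[-1,0,0,-1.5,0,0,0],[-1,0,0,0,0,0,0]]'
python3 -m creep '[[-1,0,0,-1,0,0,0],[-1,0,0,0,0,0,0]]'
python3 -m creep '[[-1,0,0,-1,0,0,0],[-1,0,0,0,0,0,0]]'
```

```text
t: 25.3
eef_pos: [0.4621, 0.1253, 0.0892]
tool_rot: [-0.0, 0.747, 0.665, -0.0]
contact_force: [-2.6, 0.5, 2.1]
gripper_width: 0.127
grasp_force: 60.6
t: 25.55
eef_pos: [0.4621, 0.1253, 0.0882]
tool_rot: [-0.0, 0.747, 0.665, -0.0]
contact_force: [-3.2, 0.2, 3.1]
gripper_width: 0.129
grasp_force: 60.8
t: 25.8
eef_pos: [0.4623, 0.1253, 0.088]
tool_rot: [-0.001, 0.747, 0.665, 0.0]
contact_force: [-7.6, -0.3, 16.1]
gripper_width: 0.129
grasp_force: 62.7
```

```bash
python3 -m creep '[[-1,0,0,-0.7,0,0,0],[-1,0,0,0,0,0,0],[-1,0,0,3,0,0,0],[-0.3,0,0,0,0,0,0],[-0.3,0,0,0,0,0,0]]'
python3 -m creep '[[-0.3,0,0,0,0,0,0],[-0.3,0,0,40,0,0,0],[-0.3,0,0,60,0,0,0],[0,10,0,60,0,0,0],[0,10,0,55,0,0,0]]'
python3 -m creep '[[0,0,0,0,0,0,0],[0,0,0,0,0,0,0]]'
python3 - <<'E'
from h import *
im,d,K,T=cam("wrist"); np.savez("w10.npz",im=im,d=d,K=K,T=T); P=cloud(d,K,T)
for k in("yellow","red"):
    m=masks(im)[k]&(P[...,2]>.09)&(P[...,2]<.13)&(P[...,0]<.6)&(P[...,1]>.07)&(P[...,1]<.25); q=P[m]; uv=np.argwhere(m)[:,::-1]
    t=q[:,2]>.1145; print(k,m.sum(),"tab top z",np.percentile(q[:,2],[25,50,75,90,98]).round(4)); c,s,an=cv2.minAreaRect(ray(uv[t],K,T,.116)[:,:2].astype(np.float32)*1000); print(np.round(c,1),np.round(s,1),an)
im,d,K,T=cam("top"); np.savez("top1.npz",im=im,d=d,K=K,T=T); save(im,"top1")
P=cloud(d,K,T); m=(P[...,2]>.136)&(P[...,2]<.147)&(P[...,1]>.31)&(P[...,1]<.56)&(P[...,0]<.62)&masks(im)["orange"]
c,s,an=cv2.minAreaRect(P[m][:,:2].astype(np.float32)*1000); print("roof",m.sum(),np.round(c,1),np.round(s,1),an)
E
```

```text
t: 26.42
eef_pos: [0.4599, 0.1254, 0.089]
tool_rot: [-0.002, 0.747, 0.665, -0.002]
contact_force: [-12.0, 2.5, 6.4]
gripper_width: 0.35
grasp_force: 5.7
t: 27.05
eef_pos: [0.4838, 0.1251, 0.3072]
tool_rot: [0.001, 0.747, 0.665, 0.002]
contact_force: [1.3, 0.7, -0.4]
gripper_width: 0.5
grasp_force: 0.0
t: 27.3
eef_pos: [0.4826, 0.1253, 0.3042]
tool_rot: [0.0, 0.747, 0.665, 0.0]
contact_force: [-0.5, -1.1, -0.8]
gripper_width: 0.5
grasp_force: 0.0
yellow 269 tab top z [0.1156 0.1161 0.1167 0.1171 0.1177]
[529.7 178.8] [11.1 23.3] 83.4352035522461
red 249 tab top z [0.1161 0.117  0.1175 0.118  0.1186]
[462.4 125.5] [22.9 11. ] 82.61265563964844
roof 1873 [540.3 431.3] [108.8 167.8] 11.223908424377441
```

The shield has been knocked to about (540,431). Red's tab reads 1 mm high, so I'll press it with the shut fingertips.

```bash
python3 -m creep '[[-1,-10,0,-50,0,0,0],[-1,-10,0,-50,0,0,0],[-1,0,0,-50,0,0,0],[-1,0,0,-28,0,0,0],[-1,0,0,0,0,0,0]]'
python3 -m creep '[[-1,0,0,-4,0,0,0],[-1,0,0,-4,0,0,0],[-1,0,0,-1,0,0,0],[-1,0,0,0,0,0,0]]'
python3 -m creep '[[-1,0,0,-0.7,0,0,0],[-1,0,0,0,0,0,0]]'
```

```text
t: 28.02
eef_pos: [0.4602, 0.1239, 0.1241]
tool_rot: [-0.0, 0.747, 0.665, -0.003]
contact_force: [0.6, 0.1, 0.9]
gripper_width: -0.004
grasp_force: 0.0
t: 28.52
eef_pos: [0.4626, 0.1254, 0.118]
tool_rot: [-0.0, 0.747, 0.665, 0.0]
contact_force: [-0.7, -0.6, 0.6]
gripper_width: 0.001
grasp_force: 0.0
t: 28.78
eef_pos: [0.4632, 0.1254, 0.1175]
tool_rot: [0.0, 0.747, 0.665, 0.001]
contact_force: [-0.3, -0.2, 6.2]
gripper_width: 0.001
grasp_force: 2.7
```

```bash
python3 -m creep '[[-1,0,0,-0.7,0,0,0],[-1,0,0,0,0,0,0]]'
python3 -m creep '[[-1,0,0,-0.7,0,0,0],[-1,0,0,0,0,0,0]]'
```

```text
t: 29.02
eef_pos: [0.4631, 0.1254, 0.1167]
tool_rot: [0.0, 0.747, 0.665, 0.001]
contact_force: [-0.4, -0.3, 5.3]
gripper_width: -0.001
grasp_force: 2.7
t: 29.28
eef_pos: [0.4632, 0.1254, 0.1161]
tool_rot: [0.0, 0.747, 0.665, 0.001]
contact_force: [0.1, 0.1, 6.5]
gripper_width: -0.001
grasp_force: 3.1
```

```bash
python3 -m creep '[[-1,0,0,-0.7,0,0,0],[-1,0,0,0,0,0,0]]'
python3 -m creep '[[-1,0,0,-0.5,0,0,0],[-1,0,0,0,0,0,0]]'
```

```text
t: 29.52
eef_pos: [0.4637, 0.1254, 0.1159]
tool_rot: [0.0, 0.747, 0.665, 0.001]
contact_force: [-0.8, 0.0, 13.0]
gripper_width: 0.002
grasp_force: 6.3
t: 29.78
eef_pos: [0.4642, 0.1254, 0.1159]
tool_rot: [0.0, 0.747, 0.665, 0.002]
contact_force: [-2.1, -1.1, 18.1]
gripper_width: 0.001
grasp_force: 8.6
```

Red is firmly home at 0.116. I'll give yellow the same press at (529,179).

```bash
python3 -m creep '[[-1,0,0,15,0,0,0],[-1,22,18,0,0,0,0],[-1,22,18,0,0,0,0],[-1,22,17.5,0,0,0,0],[-1,0,0,0,0,0,0]]'
python3 -m creep '[[-1,0,0,-6,0,0,0],[-1,0,0,-4,0,0,0],[-1,0,0,0,0,0,0]]'
python3 -m creep '[[-1,0,0,-1.5,0,0,0],[-1,0,0,0,0,0,0]]'
python3 -m creep '[[-1,0,0,-1,0,0,0],[-1,0,0,0,0,0,0]]'
python3 -m creep '[[-1,0,0,-1,0,0,0],[-1,0,0,0,0,0,0]]'
```

```text
t: 30.4
eef_pos: [0.5296, 0.1803, 0.1295]
tool_rot: [0.0, 0.746, 0.666, 0.0]
contact_force: [-0.1, -0.5, 0.2]
gripper_width: 0.002
grasp_force: 0.0
t: 30.78
eef_pos: [0.5276, 0.1782, 0.1189]
tool_rot: [-0.0, 0.747, 0.665, -0.001]
contact_force: [0.1, 0.2, 0.0]
gripper_width: -0.001
grasp_force: 0.0
t: 31.02
eef_pos: [0.5283, 0.1787, 0.1178]
tool_rot: [-0.0, 0.747, 0.665, -0.0]
contact_force: [-0.1, 0.3, 0.2]
gripper_width: -0.002
grasp_force: 0.0
t: 31.28
eef_pos: [0.5284, 0.1788, 0.1168]
tool_rot: [0.0, 0.747, 0.665, 0.0]
contact_force: [-0.2, 0.3, -1.0]
gripper_width: -0.005
grasp_force: 0.0
t: 31.52
eef_pos: [0.529, 0.1788, 0.1163]
tool_rot: [0.0, 0.747, 0.665, 0.001]
contact_force: [-0.5, -0.1, 4.0]
gripper_width: 0.003
grasp_force: 2.2
```

```bash
python3 -m creep '[[-1,0,0,-1,0,0,0],[-1,0,0,0,0,0,0],[0,0,0,60,0,0,0.1],[0,0,0,60,0,0,0.15],[0,0,0,60,0,0,0.15]]'
python3 -m creep '[[0,3,25,30,0,0,0.15],[0,3,25,0,0,0,0.15],[0,3,25,0,0,0,0.15],[0,3,25,0,0,0,0.15],[0,3,25,0,0,0,0.15]]'
python3 -m creep '[[0,3,25,0,0,0,0.15],[0,0,25,0,0,0,0.15],[0,0,25,0,0,0,0.15],[0,0,25,0,0,0,0.15],[0,0,29,0,0,0,0.15]]'
python3 -m creep '[[0,0,0,0,0,0,0.15],[0,0,0,0,0,0,0.15],[0,0,0,0,0,0,0.15],[0,0,0,0,0,0,0.15],[0,0,0,0,0,0,0.15]]'
python3 -m creep '[[0,0,0,0,0,0,0.15],[0,0,0,0,0,0,0.15],[0,0,0,0,0,0,0.15],[0,0,0,0,0,0,0.05],[0,0,0,0,0,0,0]]'
python3 - <<'E'
from h import *
o=get_obs(); print(o["q"].round(2))
im,d,K,T=cam("wrist"); np.savez("w11.npz",im=im,d=d,K=K,T=T); save(im,"w11"); P=cloud(d,K,T)
m=(P[...,2]>.165)&(P[...,2]<.182)&(P[...,1]>.3)&(im.max(-1)<80); q=ray(np.argwhere(m)[:,::-1],K,T,.175)[:,:2]
c,s,an=cv2.minAreaRect(q.astype(np.float32)*1000); print("rib",m.sum(),np.round(c,1),np.round(s,1),an,np.median(P[m][:,2]))
m=masks(im)["orange"]&(P[...,2]>.136)&(P[...,2]<.147)&(P[...,1]>.3); c,s,an=cv2.minAreaRect(P[m][:,:2].astype(np.float32)*1000); print("roof",m.sum(),np.round(c,1),np.round(s,1),an,np.median(P[m][:,2]))
E
```

```text
t: 32.15
eef_pos: [0.528, 0.1785, 0.2964]
tool_rot: [0.0, 0.598, 0.801, -0.0]
contact_force: [0.5, 0.8, -0.0]
gripper_width: 0.499
grasp_force: 0.0
t: 32.78
eef_pos: [0.5433, 0.3044, 0.3244]
tool_rot: [-0.0, 0.263, 0.965, -0.0]
contact_force: [0.0, 0.4, -0.4]
gripper_width: 0.501
grasp_force: 0.0
t: 33.4
eef_pos: [0.5464, 0.4331, 0.3244]
tool_rot: [-0.0, -0.109, 0.994, -0.0]
contact_force: [-0.8, 0.3, -0.6]
gripper_width: 0.506
grasp_force: 0.0
t: 34.02
eef_pos: [0.5462, 0.4325, 0.3242]
tool_rot: [-0.001, -0.465, 0.885, -0.0]
contact_force: [0.3, -0.3, 0.3]
gripper_width: 0.5
grasp_force: 0.0
t: 34.65
eef_pos: [0.5464, 0.4325, 0.3243]
tool_rot: [-0.0, -0.668, 0.744, 0.0]
contact_force: [-0.4, -0.4, -0.0]
gripper_width: 0.501
grasp_force: 0.0
[-0.83  0.45  0.1   1.38 -0.05  1.31  2.31]
rib 4184 [669.9 470.3] [269.2 245.5] 3.049452781677246 0.17385005866530903
roof 13140 [540.9 432.8] [108.1 167.3] 11.127043724060059 0.14063943468640633
```

View pics/w11.png

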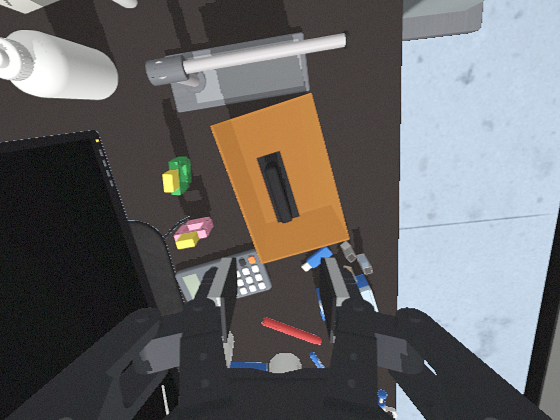

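The rib is at px (278,188), off the roof centre towards +x (image left), so the front still faces away from the robot. I'll refine the rib position and check clearance to tall objects.

```bash
python3 - <<'E'
from h import *
a=np.load("w11.npz"); im,d,K,T=a["im"],a["d"],a["K"],a["T"]; P=cloud(d,K,T)
m=(P[...,2]>.168)&(P[...,2]<.180)&(np.hypot(P[...,0]-.545,P[...,1]-.432)<.06); q=ray(np.argwhere(m)[:,::-1],K,T,.175)[:,:2]
c,s,an=cv2.minAreaRect(q.astype(np.float32)*1000); print("rib",m.sum(),np.round(c,1),np.round(s,1),an,np.median(P[m][:,2]))
a=np.load("top0.npz"); P=cloud(a["d"],a["K"],a["T"]).reshape(-1,3); P=P[(P[:,2]>.15)&(P[:,2]<.6)]
for x,y,n in((.49,.12,"phot"),(.48,.27,"mid"),(.545,.432,"shield")):
    r=np.hypot(P[:,0]-x,P[:,1]-y); 
    for az in range(-180,180,30):
        A=np.degrees(np.arctan2(P[:,1]-y,P[:,0]-x)); s=(A>=az)&(A<az+30)&(r>.11)
        if s.any() and r[s].min()<.2: i=np.argmin(np.where(s,r,9)); print(n,az,r[i].round(3),P[i].round(3))
E
```

```text
rib 705 [546.7 432.3] [12.1 59.9] 11.163021087646484 0.17423842414379065
phot -120 0.17 [ 0.489 -0.05   0.157]
phot -90 0.146 [ 0.524 -0.022  0.151]
phot -60 0.164 [ 0.573 -0.022  0.156]
phot 30 0.196 [0.59  0.288 0.153]
phot 60 0.174 [0.541 0.287 0.175]
mid -90 0.146 [0.518 0.129 0.152]
mid 0 0.11 [0.588 0.292 0.172]
mid 60 0.131 [0.507 0.398 0.164]
shield -120 0.122 [0.545 0.31  0.17 ]
shield -90 0.123 [0.547 0.31  0.173]
```

```bash
python3 -m creep '[[0,0,0,-50,0,0,0.15],[0,0,0,-50,0,0,0.15],[0,0,0,-40,0,0,0.002],[0,0,0,-25,0,0,0],[0,0,0,-11,0,0,0]]' 100
python3 -m creep '[[0,0,0,0,0,0,0],[-1,0,0,0,0,0,0],[-1,0,0,0,0,0,0],[-1,0,0,0,0,0,0],[-1,0,0,0,0,0,0]]'
python3 -m creep '[[-1,0,0,5,0,0,0],[-1,0,0,10,0,0,0],[-1,0,0,20,0,0,0],[-1,0,0,40,0,0,0],[-1,0,0,40,0,0,0]]'
python3 -m creep '[[-1,0,0,40,0,0,0],[-1,0,0,15,0,0,0],[-1,0,0,0,0,0,0]]'
python3 -c 'from h import *;print(get_obs()["q"].round(2))'
```

```text
t: 35.33
eef_pos: [0.5457, 0.4321, 0.1469]
tool_rot: [0.001, 0.772, -0.635, -0.0]
contact_force: [1.5, -1.1, 0.7]
gripper_width: 0.503
grasp_force: 0.0
t: 35.95
eef_pos: [0.5467, 0.4333, 0.1504]
tool_rot: [-0.001, 0.772, -0.635, -0.0]
contact_force: [-2.6, -0.7, 6.3]
gripper_width: 0.12
grasp_force: 98.9
t: 36.58
eef_pos: [0.5465, 0.4327, 0.2661]
tool_rot: [-0.0, 0.772, -0.635, 0.0]
contact_force: [1.2, 1.2, -4.7]
gripper_width: 0.118
grasp_force: 97.9
t: 36.95
eef_pos: [0.5467, 0.4329, 0.3198]
tool_rot: [-0.001, 0.772, -0.635, 0.0]
contact_force: [0.5, 0.2, -4.6]
gripper_width: 0.117
grasp_force: 97.9
[-0.78  0.46  0.04  1.39 -0.02  1.3   2.59]
```

```bash
python3 -m creep '[[-1,-6,-10,0,0,0,-0.08],[-1,-6,-18,0,0,0,-0.12],[-1,-6,-18,0,0,0,-0.15],[-1,-6,-18,0,0,0,-0.15],[-1,-6,-18,0,0,0,-0.15]]'
python3 -m creep '[[-1,-6,-18,0,0,0,-0.15],[-1,-6,-18,0,0,0,-0.15],[-1,-6,-18,0,0,0,-0.15],[-1,-6,-18,0,0,0,-0.15],[-1,-3,-9,0,0,0,-0.15]]'
python3 -m creep '[[-1,0,0,0,0,0,-0.15],[-1,0,0,0,0,0,-0.15],[-1,0,0,0,0,0,-0.15],[-1,0,0,0,0,0,-0.15],[-1,0,0,0,0,0,-0.15]]'
python3 -m creep '[[-1,0,0,0,0,0,-0.15],[-1,0,0,0,0,0,-0.15],[-1,0,0,0,0,0,-0.15],[-1,0,0,0,0,0,-0.15],[-1,0,0,0,0,0,-0.15]]'
python3 -m creep '[[-1,0,0,0,0,0,-0.15],[-1,0,0,0,0,0,-0.15],[-1,0,0,0,0,0,-0.1],[-1,0,0,0,0,0,0],[-1,0,0,0,0,0,0]]'
```

```text
t: 37.58
eef_pos: [0.5153, 0.3494, 0.3163]
tool_rot: [-0.002, -0.527, 0.85, -0.0]
contact_force: [0.1, 0.1, -3.2]
gripper_width: 0.119
grasp_force: 97.9
t: 38.2
eef_pos: [0.4883, 0.2679, 0.3167]
tool_rot: [-0.002, -0.179, 0.984, -0.001]
contact_force: [-0.4, 0.5, -4.5]
gripper_width: 0.119
grasp_force: 97.9
t: 38.83
eef_pos: [0.4884, 0.2691, 0.3167]
tool_rot: [-0.001, 0.194, 0.981, -0.001]
contact_force: [0.7, -0.1, -3.3]
gripper_width: 0.122
grasp_force: 97.9
t: 39.45
eef_pos: [0.4885, 0.2691, 0.3167]
tool_rot: [-0.0, 0.54, 0.842, -0.002]
contact_force: [-0.4, -0.2, -4.0]
gripper_width: 0.119
grasp_force: 97.9
t: 40.08
eef_pos: [0.489, 0.2695, 0.3179]
tool_rot: [-0.0, 0.694, 0.72, -0.001]
contact_force: [0.5, -0.1, -3.8]
gripper_width: 0.124
grasp_force: 97.9
```

```bash
python3 -m creep '[[-1,0,-25,5,0,0,-0.05],[-1,0,-30,0,0,0,-0.05],[-1,0,-35,0,0,0,-0.052],[-1,0,-35,0,0,0,0],[-1,-1,-21.5,0,0,0,0]]'
python3 -m creep '[[-1,0,0,0,0,0,0],[-1,0,0,0,0,0,0]]'
python3 - <<'E'
from h import *
o=get_obs(); print(o["eef_pos"],o["tool_rot"],o["q"].round(2))
im,d,K,T=cam("wrist"); np.savez("w12.npz",im=im,d=d,K=K,T=T); save(im,"w12"); P=cloud(d,K,T)
z=np.median(P[masks(im)["orange"]&(P[...,2]>.29)][:,2]); m=masks(im)["orange"]&(abs(P[...,2]-z)<.006); print("roof z",z,m.sum())
c,s,an=cv2.minAreaRect(P[m][:,:2].astype(np.float32)*1000); print("roof wrist",np.round(c,1),np.round(s,1),an)
im,d,K,T=cam("scene"); np.savez("s12.npz",im=im,d=d,K=K,T=T); A=im[90:285,200:360]; B=cv2.resize(A,None,fx=3,fy=3); W=np.load("w12.npz")["im"]; save(np.hstack([cv2.resize(B,(320,390)),cv2.resize(W,(480,390))]),"c12")
E
```

```text
t: 40.7
eef_pos: [0.4882, 0.1192, 0.3239]
tool_rot: [-0.0, 0.749, 0.663, 0.0]
contact_force: [0.9, -0.4, -3.7]
gripper_width: 0.121
grasp_force: 97.9
t: 40.95
eef_pos: [0.4884, 0.1239, 0.3239]
tool_rot: [-0.0, 0.747, 0.665, 0.0]
contact_force: [0.3, 0.5, -4.8]
gripper_width: 0.113
grasp_force: 97.9
[0.4883865  0.12388245 0.32386849] [-2.55408999e-04  7.46776274e-01  6.65075192e-01  3.47254825e-04] [-0.97  0.11  0.66  1.87 -0.07  1.19 -0.4 ]
roof z 0.31435970369372285 34491
roof wrist [495.1 124.7] [160.7 108.1] 83.23564910888672
```

View pics/c12.png

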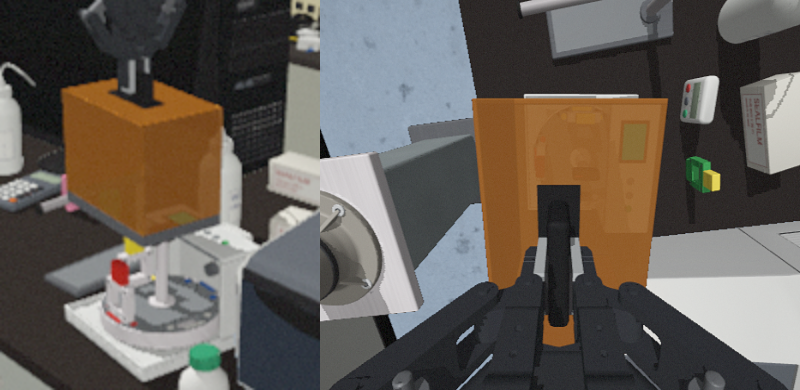

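The scene view shows the shield level over the photometer, front towards the robot, open side to the head. Its measured centre is within about 1 mm of target, so I'll lower it.

```bash
python3 -m creep '[[-1,-1,-1,-20,0,0,0],[-1,0,0,-35,0,0,0],[-1,0,0,-35,0,0,0],[-1,0,0,-25,0,0,0],[-1,0,0,-15,0,0,0]]'
python3 -m creep '[[-1,0,0,-8,0,0,0],[-1,0,0,-6,0,0,0],[-1,0,0,-4,0,0,0],[-1,0,0,0,0,0,0]]'
```

```text
t: 41.68
eef_pos: [0.487, 0.123, 0.1925]
tool_rot: [-0.0, 0.746, 0.666, -0.001]
contact_force: [-0.3, -0.0, -4.0]
gripper_width: 0.121
grasp_force: 97.9
t: 42.18
eef_pos: [0.4876, 0.1223, 0.176]
tool_rot: [-0.0, 0.747, 0.665, 0.0]
contact_force: [-0.2, -0.8, -4.4]
gripper_width: 0.121
grasp_force: 97.9
```

```bash
python3 -m creep '[[-1,0,0,-3,0,0,0],[-1,0,0,0,0,0,0]]'
python3 -m creep '[[-1,0,0,-1.5,0,0,0],[-1,0,0,0,0,0,0]]'
```

```text
t: 42.42
eef_pos: [0.4874, 0.1223, 0.1728]
tool_rot: [-0.0, 0.747, 0.665, 0.0]
contact_force: [1.0, -0.1, -3.9]
gripper_width: 0.116
grasp_force: 97.9
t: 42.68
eef_pos: [0.4874, 0.1222, 0.1713]
tool_rot: [0.0, 0.747, 0.665, -0.0]
contact_force: [0.1, 0.1, -4.4]
gripper_width: 0.116
grasp_force: 97.9
```

```bash
python3 -m creep '[[-1,0,0,-1,0,0,0],[-1,0,0,0,0,0,0]]'
python3 -m creep '[[-0.6,0,0,0,0,0,0],[-0.3,0,0,0,0,0,0],[-0.1,0,0,0,0,0,0],[0,0,0,0,0,0,0],[0,0,0,0,0,0,0]]'
python3 -m creep '[[0,0,0,20,0,0,0],[0,0,0,40,0,0,0],[0,0,0,50,0,0,0],[0,0,0,40,0,0,0],[0,0,0,0,0,0,0]]'
python3 -m creep '[[0,0,0,0,0,0,0],[0,0,0,0,0,0,0]]'
python3 - <<'E'
from h import *
o=get_obs(); print(o["eef_pos"],o["contact_force"])
im,d,K,T=cam("wrist"); np.savez("w13.npz",im=im,d=d,K=K,T=T); P=cloud(d,K,T)
m=masks(im)["orange"]&(abs(P[...,2]-.161)<.006); c,s,an=cv2.minAreaRect(P[m][:,:2].astype(np.float32)*1000); print("roof wrist",m.sum(),np.round(c,1),np.round(s,1),an,np.percentile(P[m][:,2],[5,50,95]).round(4))
m=(P[...,2]>.188)&(P[...,2]<.200)&(np.hypot(P[...,0]-.488,P[...,1]-.122)<.06); q=ray(np.argwhere(m)[:,::-1],K,T,.195)[:,:2]; c,s,an=cv2.minAreaRect(q.astype(np.float32)*1000); print("rib",np.round(c,1),np.round(s,1),an,np.median(P[m][:,2]))
im2,d,K,T=cam("scene"); A=cv2.resize(im2[130:285,220:360],(400,443)); save(np.hstack([A,cv2.resize(im,(400,443))]),"c13")
E
```

```text
t: 42.92
eef_pos: [0.4877, 0.1223, 0.1705]
tool_rot: [0.0, 0.747, 0.665, 0.0]
contact_force: [0.1, 0.5, -3.7]
gripper_width: 0.119
grasp_force: 98.1
t: 43.55
eef_pos: [0.4875, 0.1222, 0.1703]
tool_rot: [0.0, 0.747, 0.665, 0.0]
contact_force: [-0.4, 0.2, 0.4]
gripper_width: 0.502
grasp_force: 0.0
t: 44.18
eef_pos: [0.4892, 0.1226, 0.3233]
tool_rot: [0.0, 0.747, 0.665, 0.003]
contact_force: [0.2, -0.4, -0.3]
gripper_width: 0.497
grasp_force: 0.0
t: 44.42
eef_pos: [0.4867, 0.122, 0.3191]
tool_rot: [-0.0, 0.747, 0.665, -0.001]
contact_force: [0.2, 0.7, 0.3]
gripper_width: 0.499
grasp_force: 0.0
[0.48669944 0.12203076 0.31905005] [0.2416164  0.71258537 0.30341642]
roof wrist 15052 [494.3 119.8] [167.4 107.9] 83.38677978515625 [0.1596 0.1608 0.1619]
rib [488.6 122.2] [59.6 11.8] 83.1455307006836 0.19438931539987653
```

View pics/c13.png

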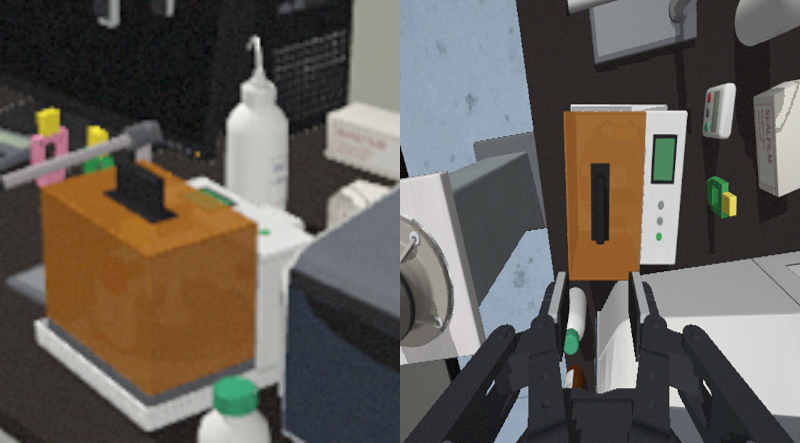

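The shield is down inside the lips: roof at 0.161, level and square, open side against the head. The bottles haven't moved and the gripper is clear, so I'm handing in.

```bash
python3 -c 'from station import *;print(hand_in())'
```

```text
the job is handed in; nothing more can be done
None
```

The red and yellow frames (the only two on the rod) are pressed home in their own pockets, the shield sits level inside the lips with its open side to the head, and the job is handed in; no verdict was returned.

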